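# Right the oil tin and set it on its drip board

## Robot

A 6-joint arm with a two-finger parallel gripper is mounted at the origin on the work surface. World frame = base frame: x ahead of the robot, y to its left, z up, the work surface at z = 0. Lengths are in m, angles in rad, forces in N, time in s.
With the tool pointing down it reaches from about 0.35 to 0.975 m from the base axis. Payload 7.1 kg.
Tool frame: the origin (TCP) lies midway between the tips of the shut fingers; the grasp point (between the pads) lies 19 mm behind it (manip.grasp_offset is the distance from the TCP to the grasp point, in m); z points along the fingers, y is the direction in which the jaws open and shut (so a half turn about z gives the same grasp; the last joint's range is limited). The gripper opens to 88 mm and grips with 3 to 60 N. Pads are 20 mm wide; open, the fingers measure 115 mm over their backs; the gripper's body (75 mm by 178 mm) begins 61 mm behind the grasp point.
Start: joints at [1.112, 0.423, 1.63, -0, 1.089, -0.019], TCP at [0.266, 0.566, 0.223] pointing down, gripper open.
Joint ranges: [-3, 3], [-0.9, 2.11], [0.09, 2.58], [-1.31, 4.45], [0.11, 2.69], [-2.54, 2.54]. Speed limits (rad/s): [2.39, 2.39, 3.01, 3.14, 3.14, 3.14].

## Interface

Orientations are given as a rotation vector (axis times angle).
In Python, from rig import manip, get_image, workorder gives the robot as it stands.
- The arm moves only by the shell command python3 -m jog 'ROWS'. ROWS is JSON, a list of rows, each a list of 3 entries, a list of its own where there are three numbers: the shift along the tool's x, y, z in cm, then the turn, a rotation vector about the tool's x, y, z in degrees, then the gripper command: -1 is fully open, 1 is shut, values between are in proportion. In form: [[[x, y, z], [ax, ay, az], grip], ...]. A call has exactly 8 rows; each row shifts and turns the commanded pose from where the row before left it, along the tool's axes as they then stand; what a row does not reach is not made up. A row lasts 1/10 s, in which the tool goes at most 50 mm and 8.59 degrees, less where a joint would pass 70% of its speed; a pose out of reach is approached as far as the arm can. A call is refused whole if a number of a shift passes 5 or a number of a turn 8.59, either way. A call with a gripper value outside its range is refused whole. The fingers move at their own pace and stop on an object; the grip force is fixed at half the most. Time passes only in rows, so rows that do not move let the fingers close, or fill a call up. It gives the time, the measured TCP pose, the force and the opening at its end, in the units of the state.
- manip.get_obs(): the state, without advancing time (a new reading comes with each control period).
- get_image(name): name is "scene" or "side" or "wrist"; returns a dict with "image" (480x640x3 uint8, red, green, blue), "camera_matrix" (3x3 intrinsics, pixels), "extrinsics" (4x4, takes a point from camera to world coordinates). Camera axes: x right, y up, looking along -z (the intrinsics and any distortion apply to the point x, -y, -z); pixel columns grow to the right and rows downward; lengths in m; the calibration is good to about 2 mm. The wrist camera is an equidistant fisheye: a pixel r from the principal point sees the ray r / f radians off the axis. A picture is of the moment at which its call begins. There is no depth.
- workorder.finish_job(): hands the job in, once; it reports no verdict.
The state is a dict: "clock": time; "qpos": joint angles; "dq": joint speeds; "effort": joint torques, N m; "eef_pos": TCP position; "tcp_rot": TCP orientation; "wrist_force": force on the tool from outside, world axes, zero at the start; "ft_torque": the same for the moment, N m; "gripper_width": opening from 0.0 (shut) to 1.0 (fully open).
Only numpy, scipy, OpenCV 4.12 (cv2) and the standard library are available. Lean on these libraries where they do the work, as an engineer would, in place of code of your own. Each camera call takes 0.05 s, during which the arm holds its last target.

## Task

The oil tin has toppled over: first stand it upright on the bare bench and let go of it before it leaks. Then draw the drip board all the way out from under the blanks against the bench dogs, leaving the blanks neatly stacked where they are. Finally set the tin down gently, upright, near the middle of the drip board, centred across its width and with its broad faces running along the board, the board lying flat on the bench and the mallet, chisel and brush left alone.

Things in the scene. Friction and masses are not known exactly. Their poses are not given: they have to be found in the camera images.
- tin: Green flat-sided closed metal oil tin, pale label, black screw cap. Can 40 mm deep (x), 60 wide (y), 112 tall (z); cap 28 across in mid top, reaching 134 mm. 0.2-0.4 kg, weight near mid-height. Origin: centre of underside; z runs underside to cap. It starts lying on a broad 60 x 112 face (origin 20 mm above the bench), cap pointing roughly to the robot's right.
- board: Drip board: dark oil-stained plywood strip 220 mm long (x), 66 wide (y), 12 thick, about 0.11 kg. Origin: centre of underside, z up. It starts flat on the bench under the stack, running between the two dogs, its -x end sticking out about 90 mm beyond them. It is drawn out towards its -x; that takes roughly 10 N.
- dogs: Two fixed round metal bench dogs, 19 mm thick, 48 mm tall, at y = -52 and +52 mm of this frame; origin midway between them on the bench top, z up. The stack stands on the +x side, its front edge within a few mm of them: they hold the blanks back while the board is drawn between them to -x.
- blank1: Lowest of three pale carving blanks, each 110 mm (x) by 180 mm (y) by 22 mm thick and about 0.2 kg, stacked loose on the drip board. Origin: centre of its underside, z up; 12 mm above the bench at the start, on the bench once the board is out.
- blank2: Middle blank, same size; origin centre of its underside.
- blank3: Top blank, same size, with pencil lines; origin centre of its underside.
- mallet: Turned wooden carving mallet lying on the bench, 240 mm long, head 74 mm thick; origin on the bench under the head's inner half, handle towards its x. Bystander.
- chisel: Chisel lying on the bench, 260 mm long, wooden handle 29 mm thick towards its -x, steel blade to +x; origin under its middle. Bystander.
- brush: Flat oil brush lying on the bench, 185 mm long, 36 mm wide, 14 mm thick; origin near its ferrule, bristles to +x. Bystander.
There are look-alikes about, which are no part of the job. Leave any green or yellow look-alike of the blank3 alone.

How it is judged:
By the outcome, as a careful person would: the job done as asked, in the order asked, and still so for the second after the job is handed in, with the robot touching nothing.
It also fails if it takes over 72 s, if anything falls off the work surface, if the arm or the gripper's body presses on something with over 40 N, if the wrist force passes 120 N, or if a joint passes its speed limit or range.

## Working session

There is one attempt and no reset: what is moved stays moved. The work goes in short steps, Python scripts to look and compute and a shell command to move; the robot and the scene stay as the last step left them, time stands still between calls to the robot, and variables do not carry over. Pictures are saved under pics/ and viewed, and the job is handed in when it is done.

```bash
ls; mkdir -p pics
python3 - <<'E'
from rig import manip,get_image,workorder
import cv2
print(manip.get_obs(), manip.grasp_offset)
for n in ["scene","side","wrist"]:
    d=get_image(n); cv2.imwrite(f"pics/{n}0.png",d["image"][:,:,::-1]); print(n,d["camera_matrix"].round(1).tolist(),d["extrinsics"].round(3).tolist(),d.keys())
E
```

```text
pics
{'clock': 0.0, 'qpos': array([ 1.11202598e+00,  4.23843901e-01,  1.63070587e+00,  3.14045050e-05,
        1.08857862e+00, -1.90203463e-02]), 'dq': array([-8.20623678e-05, -4.98325881e-04, -3.20064831e-04, -6.75635761e-04,
        2.60212739e-04, -9.33807603e-04]), 'effort': array([-2.02216164e-03, -5.44619393e+01, -2.73663676e+01,  6.42275345e-02,
        2.28951301e-02, -1.75363753e-04]), 'eef_pos': array([0.265802  , 0.56504094, 0.22189355]), 'tcp_rot': array([-6.85142358e-01, -3.06557106e+00,  2.33319946e-03]), 'wrist_force': array([ 0.6645932 ,  0.21471404, -0.17686675]), 'ft_torque': array([-0.01889302, -0.01756196, -0.01167644]), 'gripper_width': 0.9995067509216629} 0.0187
scene [[547.8, 0.0, 315.9], [0.0, 547.8, 248.9], [0.0, 0.0, 1.0]] [[-0.53, -0.663, 0.528, 1.086], [0.848, -0.422, 0.321, 0.433], [0.011, 0.618, 0.786, 0.982], [0.0, 0.0, 0.0, 1.0]] dict_keys(['image', 'camera_matrix', 'extrinsics'])
side [[624.1, 0.0, 317.7], [0.0, 624.1, 234.8], [0.0, 0.0, 1.0]] [[0.982, 0.122, -0.143, 0.283], [-0.188, 0.592, -0.784, -1.022], [-0.011, 0.796, 0.605, 0.907], [0.0, 0.0, 0.0, 1.0]] dict_keys(['image', 'camera_matrix', 'extrinsics'])
wrist [[371.6, 0.0, 318.3], [0.0, 371.6, 240.2], [0.0, 0.0, 1.0]] [[0.426, -0.861, -0.276, 0.189], [0.905, 0.405, 0.131, 0.601], [-0.001, -0.306, 0.952, 0.384], [0.0, 0.0, 0.0, 1.0]] dict_keys(['image', 'camera_matrix', 'extrinsics'])
```

View pics/scene0.png

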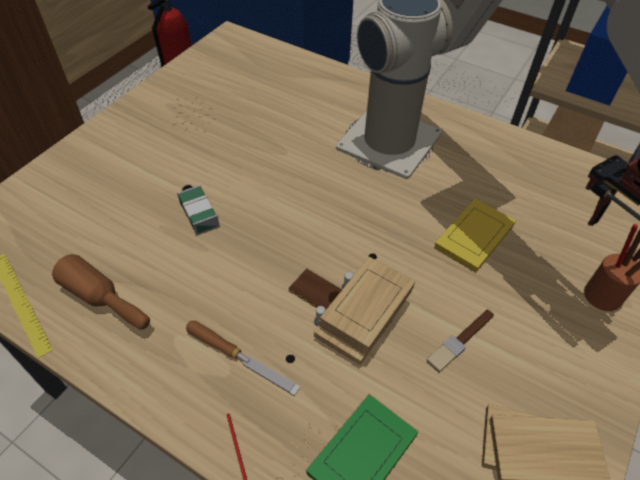

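View pics/side0.png

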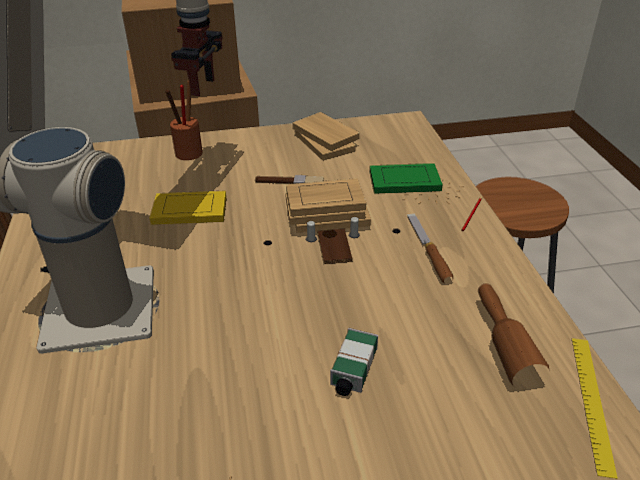

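View pics/wrist0.png

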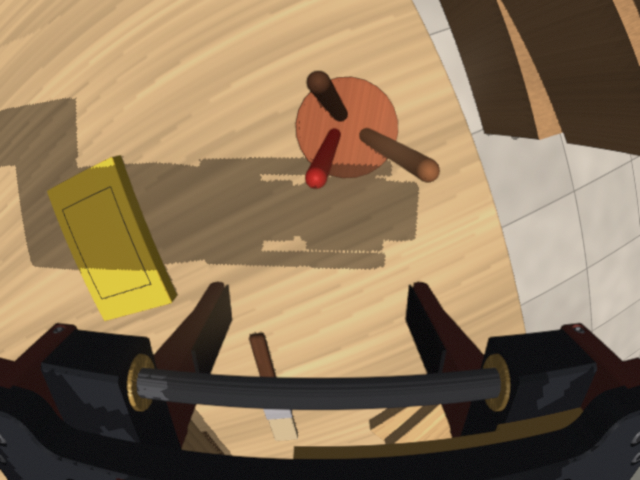

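Candidates: the tin, side (354,362) / scene (199,210), is the only green tin. The stack, side (327,205) / scene (365,305), is pale and pencil-lined on the brown board strip at side (336,246). Its look-alikes are yellow at side (189,207), green at side (405,178), and a pale pair at side (326,133). Next, close crops.

```bash
python3 - <<'E'
import cv2,numpy as np
a=cv2.imread("pics/side0.png");b=cv2.imread("pics/scene0.png")
c=[cv2.resize(x,(400,400),interpolation=cv2.INTER_CUBIC) for x in (a[320:400,310:390],b[170:250,160:240])]
cv2.imwrite("pics/tin.png",np.hstack(c))
c=[cv2.resize(x,(400,400),interpolation=cv2.INTER_CUBIC) for x in (a[170:270,280:380],b[240:370,285:415])]
cv2.imwrite("pics/stack.png",np.hstack(c))
E
cat > h.py <<'E'
import numpy as np,cv2
from rig import manip,get_image,workorder
from scipy.spatial.transform import Rotation as R
def cam(n): 
    d=get_image(n); return d
def proj(d,P):
    E=d["extrinsics"];K=d["camera_matrix"];p=(np.atleast_2d(P)-E[:3,3])@E[:3,:3]
    return np.c_[K[0,2]+K[0,0]*p[:,0]/-p[:,2],K[1,2]+K[1,1]*p[:,1]/p[:,2]]
def back(d,uv,z):
    E=d["extrinsics"];K=d["camera_matrix"];uv=np.atleast_2d(uv).astype(float)
    r=np.c_[(uv[:,0]-K[0,2])/K[0,0],-(uv[:,1]-K[1,2])/K[1,1],-np.ones(len(uv))]@E[:3,:3].T
    return E[:3,3]+r*((z-E[2,3])/r[:,2])[:,None]
def save(n,f,crop=None,s=1):
    d=get_image(n);im=np.ascontiguousarray(d["image"][:,:,::-1])
    if crop: x0,y0,x1,y1=crop; im=cv2.resize(im[y0:y1,x0:x1],None,fx=s,fy=s,interpolation=cv2.INTER_CUBIC)
    cv2.imwrite("pics/"+f,im); return d
E
```

```text
(no output)
```

View pics/tin.png

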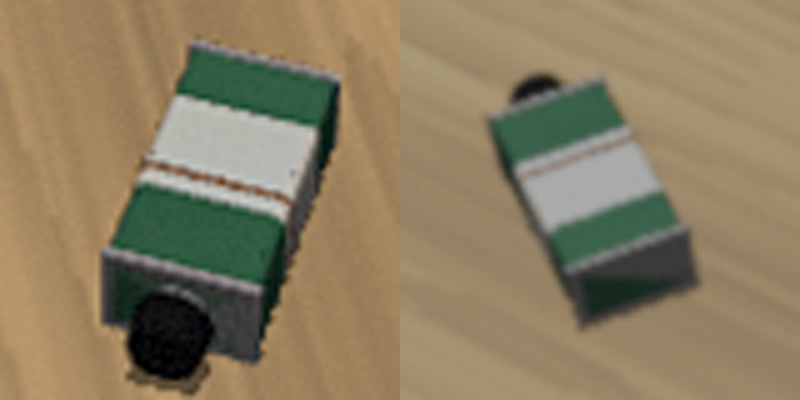

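View pics/stack.png

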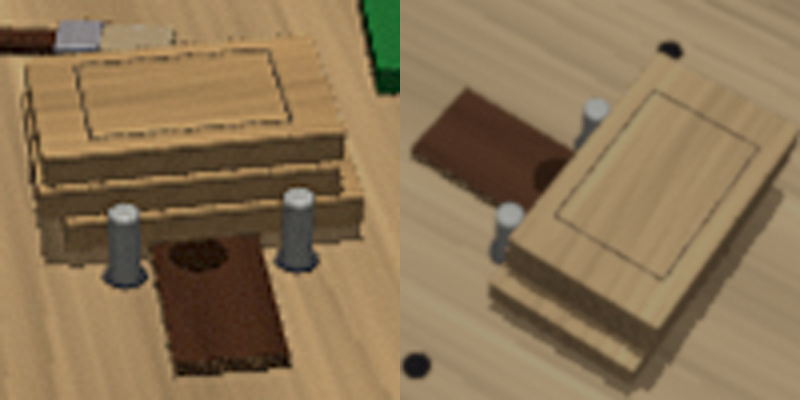

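Run:
```python
from h import *
s=cam("side");c=cam("scene")
print("tin side",back(s,[(348.4,328.4),(377.6,335.6),(330.8,370.4),(362.6,377.6)],.04).round(4).tolist())
print("tin scene capR.. ",back(c,[(178,193.6),(200.6,185.6),(218,216),(193.6,223.6)],.04).round(4).tolist())
print("board",back(s,[(323.75,260.5),(352,258)],.012).round(4).tolist(),back(c,[(306.8,268.6),(288.9,288.7)],.012).round(4).tolist())
print("dogs",back(s,[(310.75,223),(354.75,218.75)],.048).round(4).tolist(),back(c,[(348.4,274.4),(320.7,309.2)],.048).round(4).tolist())
# top blank corners side crop/4
t=np.array([(25,68),(310,40),(345,135),(40,160)])/4+[280,170]
print("b3",back(s,t,.078).round(4).tolist())
t=np.array([(265,52),(395,130),(257,328),(110,240)])/3.077+[285,240]
print("b3",back(c,t,.078).round(4).tolist())
```

```text
tin side [[0.4891, -0.2019, 0.04], [0.5389, -0.2311, 0.04], [0.4349, -0.2965, 0.04], [0.4865, -0.3236, 0.04]]
tin scene capR..  [[0.4869, -0.3153, 0.04], [0.4375, -0.2873, 0.04], [0.4919, -0.1915, 0.04], [0.5397, -0.2236, 0.04]]
board [[0.4891, 0.0411, 0.012], [0.5534, 0.037, 0.012]] [[0.4911, 0.0494, 0.012], [0.5562, 0.0458, 0.012]]
dogs [[0.4779, 0.1391, 0.048], [0.5824, 0.1348, 0.048]] [[0.479, 0.1452, 0.048], [0.5827, 0.1411, 0.048]]
b3 [[0.4391, 0.2576, 0.078], [0.617, 0.253, 0.078], [0.6124, 0.1475, 0.078], [0.4331, 0.1587, 0.078]]
b3 [[0.4344, 0.1721, 0.078], [0.4452, 0.2743, 0.078], [0.6203, 0.2674, 0.078], [0.6156, 0.1609, 0.078]]
```

```bash
cat >> h.py <<'E'
def tin_down(ang,tilt=0):
    # tool pointing down, tool x at world angle ang(deg), then tilt about tool y
    a=np.radians(ang);x=np.array([np.cos(a),np.sin(a),0]);z=np.array([0,0,-1.]);y=np.cross(z,x)
    return R.from_matrix(np.c_[x,y,z])*R.from_rotvec([0,np.radians(tilt),0])
def plan(goal,Rg,grasp=True):
    """goal= grasp point (or TCP). prints tool-frame shift (cm) in present axes, then turn (deg)"""
    o=manip.get_obs();Rc=R.from_rotvec(o["tcp_rot"]);p=np.array(goal,float)
    if grasp: p=p+Rg.apply([0,0,manip.grasp_offset])
    print("tcp goal",p.round(4),"cur",o["eef_pos"].round(4))
    print("shift cm now-axes",(Rc.inv().apply(p-o["eef_pos"])*100).round(2),"goal-axes",(Rg.inv().apply(p-o["eef_pos"])*100).round(2),"turn deg",np.degrees((Rc.inv()*Rg).as_rotvec()).round(2))
def st():
    o=manip.get_obs();print("t",round(o["clock"],2),"p",o["eef_pos"].round(4),"q",o["qpos"].round(2),"F",o["wrist_force"].round(1),"g",round(o["gripper_width"],3))
    Rc=R.from_rotvec(o["tcp_rot"]).as_matrix();print(Rc.round(3).tolist())
E
python3 - <<'E'
from h import *
u=np.array([-.495,-.869,0]);g=np.array([.488,-.259,0])+.004*u
print(g); plan(g+[0,0,.20],tin_down(60.4,0));
E
```

```text
[ 0.48602  -0.262476  0.      ]
tcp goal [ 0.486  -0.2625  0.1813] cur [0.266  0.5653 0.2223]
shift cm now-axes [-55.16 -65.53   4.15] goal-axes [-61.11  60.02   4.1 ] turn deg [-3.00e-02  3.00e-02  9.44e+01]
```

```bash
python3 -m jog '[[[-2.8,-3.3,0],[0,0,0],-1],[[-2.8,-3.3,0],[0,0,0],-1],[[-2.8,-3.3,0],[0,0,0],-1],[[-2.8,-3.3,0],[0,0,0],-1],[[-2.8,-3.3,0],[0,0,0],-1],[[-2.8,-3.3,0],[0,0,0],-1],[[-2.8,-3.3,0],[0,0,0],-1],[[-2.8,-3.3,0],[0,0,0],-1]]'; python3 -m jog '[[[-2.8,-3.3,0],[0,0,0],-1],[[-2.8,-3.3,0],[0,0,0],-1],[[-2.8,-3.3,0],[0,0,0],-1],[[-2.8,-3.3,0],[0,0,0],-1],[[-2.8,-3.3,0],[0,0,0],-1],[[-2.8,-3.3,0],[0,0,0],-1],[[-2.8,-3.3,0],[0,0,0],-1],[[-2.8,-3.3,0],[0,0,0],-1]]'
python3 -m jog '[[[0,0,0],[0,0,8.5],-1],[[0,0,0],[0,0,8.5],-1],[[0,0,0],[0,0,8.5],-1],[[0,0,0],[0,0,8.5],-1],[[0,0,0],[0,0,8.5],-1],[[0,0,0],[0,0,8.5],-1],[[0,0,0],[0,0,8.5],-1],[[0,0,0],[0,0,8.5],-1]]'
python3 - <<'E'
from h import *
u=np.array([-.495,-.869,0]);g=np.array([.486,-.2625,0])
st(); plan(g+[0,0,.20],tin_down(60.4,0));
E
```

```text
clock: 1.05
eef_pos: [0.3565, 0.2297, 0.2228]
tcp_rot: [0.685, 3.066, 0.0]
wrist_force: [-0.3, -0.7, 0.4]
gripper_width: 0.999
clock: 1.85
eef_pos: [0.4468, -0.1049, 0.2229]
tcp_rot: [0.686, 3.065, 0.0]
wrist_force: [0.4, -0.2, -0.5]
gripper_width: 1.0
clock: 2.65
eef_pos: [0.4466, -0.103, 0.2227]
tcp_rot: [2.289, 2.152, 0.0]
wrist_force: [-0.5, -0.2, -0.5]
gripper_width: 1.0
t 2.65 p [ 0.4466 -0.103   0.2227] q [-0.25  0.18  1.99 -0.    0.98 -0.19] F [-0.5 -0.2 -0.5] g 1.0
[[0.062, 0.998, 0.0], [0.998, -0.062, -0.0], [-0.0, 0.0, -1.0]]
tcp goal [ 0.486  -0.2625  0.1813] cur [ 0.4466 -0.103   0.2227]
shift cm now-axes [-15.68   4.92   4.14] goal-axes [-11.93  11.31   4.14] turn deg [ 0.    0.   26.05]
```

```bash
python3 -m jog '[[[-3.1,1,0],[0,0,0],-1],[[-3.1,1,0],[0,0,0],-1],[[-3.1,1,0],[0,0,0],-1],[[-3.1,1,0],[0,0,0],-1],[[-3.2,1,0],[0,0,0],-1],[[0,0,0],[0,0,8.58],-1],[[0,0,0],[0,0,8.58],-1],[[0,0,0],[0,0,8.58],-1]]'
python3 - <<'E'
from h import *
d=save("wrist","w1.png"); save("scene","s1.png",(120,120,300,280),4)
st()
import pickle;pickle.dump(d,open("w1.pkl","wb"))
E
```

```text
clock: 3.45
eef_pos: [0.4877, -0.2619, 0.2224]
tcp_rot: [-2.711, -1.586, 0.0]
wrist_force: [0.2, -0.0, -0.2]
gripper_width: 0.998
t 3.55 p [ 0.4878 -0.2616  0.2226] q [-0.51  0.32  1.79 -0.    1.03 -0.01] F [ 0.1 -0.4 -0.4] g 0.997
[[0.485, 0.874, -0.0], [0.874, -0.485, 0.0], [-0.0, -0.0, -1.0]]
```

View pics/w1.png

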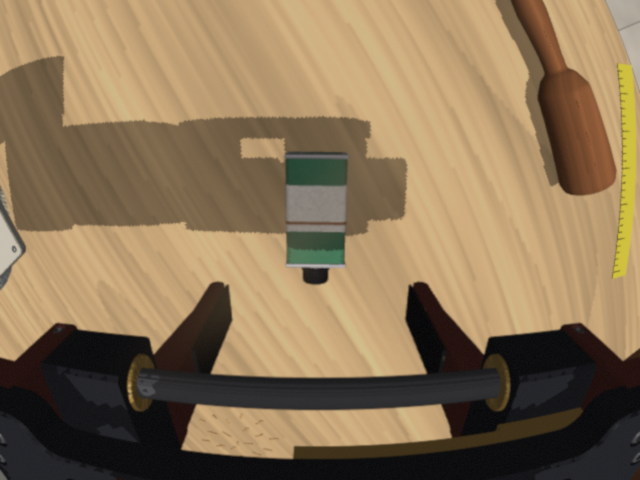

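The wrist image shows the tin square between the fingers, with its top-face corners at (286,153), (347,153), (345,266) and (287,266) and the cap nearest the gripper. Now I'll measure it.

```bash
cat >> h.py <<'E'
def fback(d,uv,z):
    E=d["extrinsics"];K=d["camera_matrix"];uv=np.atleast_2d(uv).astype(float)
    x=(uv[:,0]-K[0,2])/K[0,0];y=-(uv[:,1]-K[1,2])/K[1,1];t=np.hypot(x,y);s=np.where(t>1e-9,np.sin(t)/np.maximum(t,1e-9),1)
    r=np.c_[x*s,y*s,-np.cos(t)]@E[:3,:3].T
    return E[:3,3]+r*((z-E[2,3])/r[:,2])[:,None]
E
python3 - <<'E'
from h import *
import pickle;d=pickle.load(open("w1.pkl","rb"))
c=fback(d,[(286,153),(347,153),(345,266),(287,266)],.04);print(c.round(4).tolist(),c.mean(0))
ax=(c[2]+c[3]-c[0]-c[1])[:2];print(np.linalg.norm(ax)/2,np.degrees(np.arctan2(ax[1],ax[0])))
u=np.r_[ax/np.linalg.norm(ax),0];g=c.mean(0);g[2]=0;g=g+.004*u
a=np.degrees(np.arctan2(-u[1],-u[0]));print(a,g)
plan(g+[0,0,.025],tin_down(a,35))
plan(g+[0,0,.025]-.10*tin_down(a,35).as_matrix()[:,2],tin_down(a,35))
E
```

```text
[[0.49, -0.1963, 0.04], [0.539, -0.224, 0.04], [0.4845, -0.3213, 0.04], [0.434, -0.2929, 0.04]] [ 0.48689681 -0.25862579  0.04      ]
0.11157885246906908 -119.67767174466397
60.32232825533603 [ 0.48491633 -0.26210109  0.        ]
tcp goal [ 0.4902 -0.2528  0.0097] cur [ 0.4878 -0.2616  0.2226]
shift cm now-axes [ 0.89 -0.21 21.29] goal-axes [-11.48  -0.22  17.95] turn deg [-0.21 35.    0.63]
tcp goal [ 0.4618 -0.3026  0.0916] cur [ 0.4878 -0.2616  0.2226]
shift cm now-axes [-4.84 -0.28 13.1 ] goal-axes [-11.48  -0.22   7.95] turn deg [-0.21 35.    0.63]
```

```bash
python3 -m jog '[[[-1.2,-0.07,2.8],[0,0,0.6],-1],[[-1.2,-0.07,2.8],[0,0,0],-1],[[-1.2,-0.07,2.8],[0,0,0],-1],[[-1.2,-0.07,2.8],[0,0,0],-1],[[0,0,0],[0,8.5,0],-1],[[0,0,0],[0,8.5,0],-1],[[0,0,0],[0,8.5,0],-1],[[0,0,0],[0,8.5,0],-1]]'
python3 - <<'E'
from h import *
st(); plan([.4849,-.2621,.026],tin_down(60.3,35))
save("side","sd2.png",(220,240,500,450),2.8)
E
```

```text
clock: 4.35
eef_pos: [0.4626, -0.3028, 0.1118]
tcp_rot: [-2.373, -1.392, -0.737]
wrist_force: [0.1, -0.3, -0.6]
gripper_width: 0.999
t 4.35 p [ 0.4626 -0.3028  0.1118] q [-0.9   0.6   1.8   0.63  1.08 -0.79] F [ 0.1 -0.3 -0.6] g 0.999
[[0.401, 0.872, 0.281], [0.722, -0.49, 0.489], [0.564, 0.007, -0.826]]
tcp goal [ 0.4902 -0.2528  0.0107] cur [ 0.4626 -0.3028  0.1118]
shift cm now-axes [-0.98 -0.11 11.57] goal-axes [-1.12 -0.08 11.56] turn deg [0.1  0.69 0.51]
```

View pics/sd2.png

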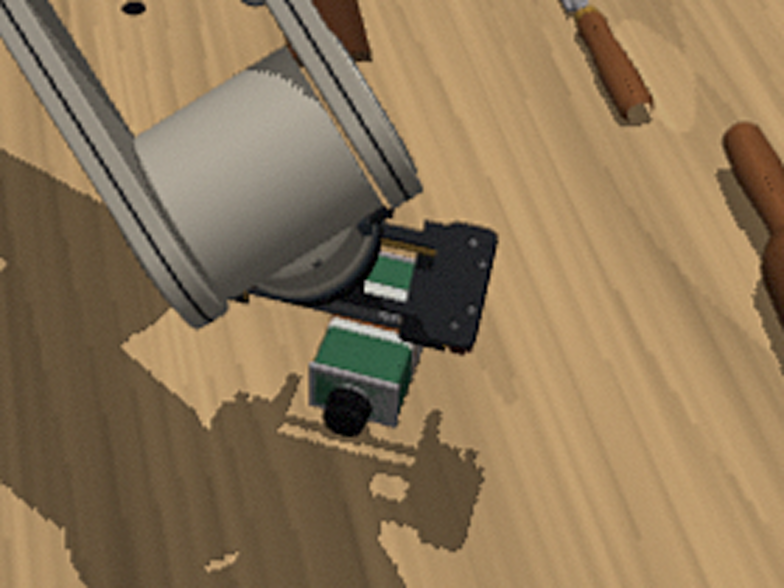

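```bash
python3 -m jog '[[[-0.5,-0.1,2.5],[0,0.7,0.5],-1],[[-0.5,0,2.5],[0,0,0],-1],[[0,0,2.5],[0,0,0],-1],[[0,0,2.0],[0,0,0],-1],[[0,0,1.5],[0,0,0],-1],[[0,0,0.5],[0,0,0],-1],[[0,0,0],[0,0,0],-1],[[0,0,0],[0,0,0],-1]]'
python3 - <<'E'
from h import *
st(); plan([.4849,-.2621,.026],tin_down(60.3,35))
save("side","sd3.png",(260,280,460,430),4);save("wrist","w3.png")
E
```

```text
clock: 5.2
eef_pos: [0.4894, -0.2524, 0.0109]
tcp_rot: [-2.374, -1.371, -0.738]
wrist_force: [0.1, -0.2, 0.8]
gripper_width: 0.998
t 5.2 p [ 0.4894 -0.2524  0.0109] q [-0.81  0.76  1.84  0.77  0.9  -0.88] F [ 0.1 -0.2  0.8] g 0.998
[[0.412, 0.867, 0.281], [0.712, -0.499, 0.494], [0.569, -0.004, -0.822]]
tcp goal [ 0.4902 -0.2528  0.0107] cur [ 0.4894 -0.2524  0.0109]
shift cm now-axes [-0.    0.09  0.02] goal-axes [-0.    0.09  0.02] turn deg [-0.04  0.33 -0.29]
```

View pics/w3.png

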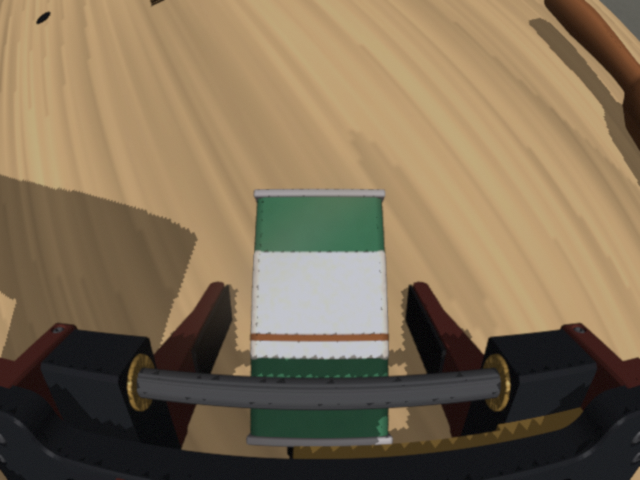

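The tin sits evenly between the fingers, with its edges at u≈253 and 387 and the fingers at about 228 and 408. I'll close the gripper.

```bash
python3 -m jog '[[[0,0,0],[0,0,0],0],[[0,0,0],[0,0,0],0.5],[[0,0,0],[0,0,0],1],[[0,0,0],[0,0,0],1],[[0,0,0],[0,0,0],1],[[0,0,0],[0,0,0],1],[[0,0,0],[0,0,0],1],[[0,0,0],[0,0,0],1]]'
python3 - <<'E'
from h import *
st(); o=manip.get_obs();Rc=R.from_rotvec(o["tcp_rot"]);Rg=tin_down(60.3,35-90)
print((Rc.inv().apply([0,0,.09])*100).round(2))
plan([.4849,-.2621,.064],Rg)
E
```

```text
clock: 6.1
eef_pos: [0.4891, -0.2521, 0.0105]
tcp_rot: [-2.374, -1.37, -0.738]
wrist_force: [-1.3, -1.8, 3.8]
gripper_width: 0.682
t 6.1 p [ 0.4891 -0.2521  0.0105] q [-0.81  0.76  1.84  0.77  0.9  -0.88] F [-1.3 -1.8  3.8] g 0.682
[[0.413, 0.866, 0.281], [0.711, -0.499, 0.495], [0.569, -0.005, -0.822]]
[ 5.12 -0.04 -7.4 ]
tcp goal [ 0.4773 -0.2754  0.0533] cur [ 0.4891 -0.2521  0.0105]
shift cm now-axes [ 0.29  0.12 -5.  ] goal-axes [-5.    0.13 -0.32] turn deg [ -0.33 -89.69  -0.23]
```

```bash
python3 -m jog '[[[1,0,-1.5],[0,0,0],1],[[1,0,-1.5],[0,0,0],1],[[1,0,-1.5],[0,0,0],1],[[1,0,-1.5],[0,0,0],1],[[1.1,0,-1.5],[0,0,0],1],[[0,0,0],[0,-6,0],1],[[0,0,0],[0,-8,0],1],[[0,0,0],[0,-8,0],1]]'
python3 -m jog '[[[0,0,0],[0,-8,0],1],[[0,0,0],[0,-8,0],1],[[0,0,0],[0,-8,0],1],[[0,0,0],[0,-8,0],1],[[0,0,0],[0,-8,0],1],[[0,0,0],[0,-8,0],1],[[0,0,0],[0,-8,0],1],[[0,0,0],[0,-8,0],1]]'
python3 - <<'E'
from h import *
st(); plan([.4849,-.2621,.062],tin_down(60.3,-55))
save("side","sd4.png",(220,240,500,450),2.8)
E
```

```text
clock: 6.9
eef_pos: [0.4886, -0.2534, 0.101]
tcp_rot: [-2.614, -1.507, -0.281]
wrist_force: [0.3, 0.4, -4.9]
gripper_width: 0.681
clock: 7.7
eef_pos: [0.4895, -0.252, 0.101]
tcp_rot: [2.158, 1.252, -1.045]
wrist_force: [-0.3, -0.2, -4.2]
gripper_width: 0.684
t 7.7 p [ 0.4895 -0.252   0.101 ] q [-0.09  0.74  1.75 -0.84  1.27  0.96] F [-0.3 -0.2 -4.2] g 0.684
[[0.307, 0.867, -0.392], [0.54, -0.498, -0.678], [-0.783, -0.004, -0.621]]
tcp goal [ 0.4773 -0.2754  0.0513] cur [ 0.4895 -0.252   0.101 ]
shift cm now-axes [2.26 0.12 5.16] goal-axes [2.56 0.1  5.01] turn deg [-0.26 -3.43  0.06]
```

View pics/sd4.png

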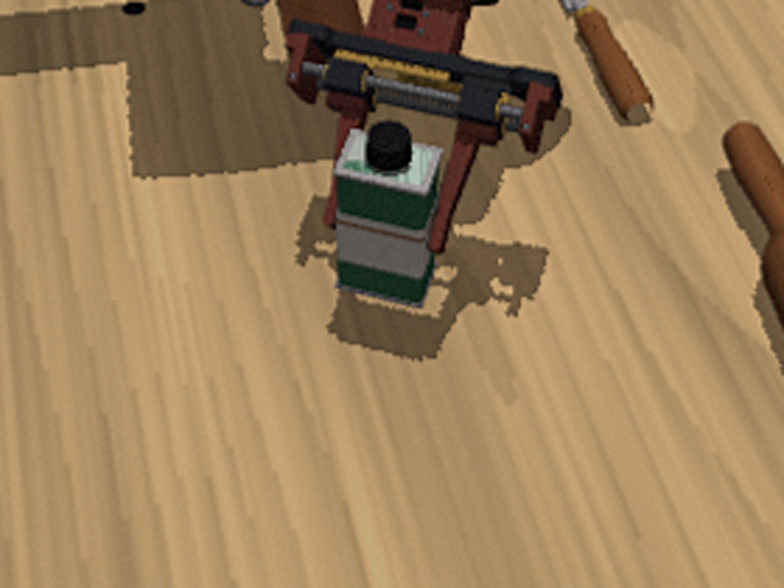

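```bash
python3 -m jog '[[[0,0,0],[0,-3.8,0],1],[[0.82,0,0.57],[0,0,0],1],[[0.82,0,0.57],[0,0,0],1],[[0.82,0,0.57],[0,0,0],1],[[0.82,0,0.57],[0,0,0],1],[[0.41,0,0.28],[0,0,0],1],[[0,0,0],[0,0,0],1],[[0,0,0],[0,0,0],1]]'
python3 - <<'E'
from h import *
st()
save("side","sd5.png",(280,250,440,370),5)
E
```

```text
clock: 8.55
eef_pos: [0.4889, -0.2527, 0.0562]
tcp_rot: [2.111, 1.223, -1.105]
wrist_force: [0.8, -0.8, -2.6]
gripper_width: 0.681
t 8.55 p [ 0.4889 -0.2527  0.0562] q [-0.07  0.85  1.73 -0.88  1.28  1.04] F [ 0.8 -0.8 -2.6] g 0.681
[[0.282, 0.866, -0.412], [0.498, -0.499, -0.709], [-0.82, -0.005, -0.572]]
```

View pics/sd5.png

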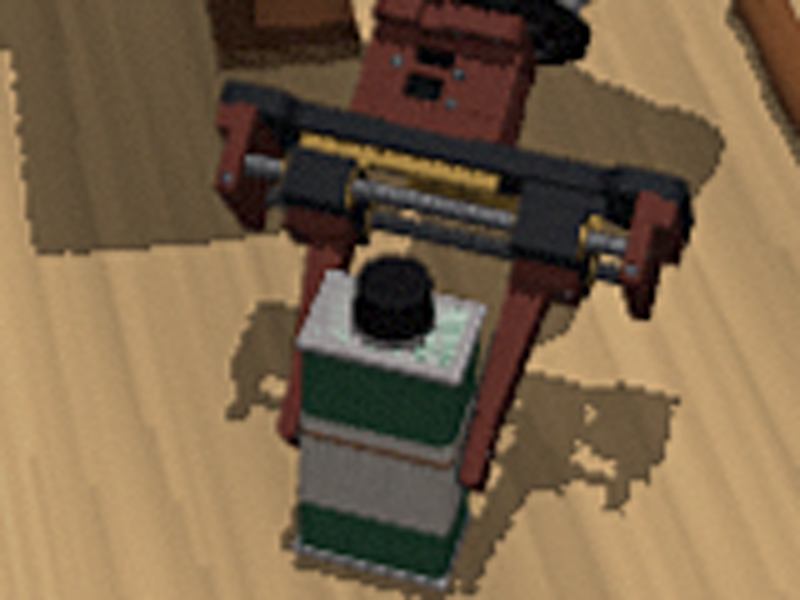

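```bash
python3 -m jog '[[[0.16,0,0.11],[0,0,0],1],[[0.16,0,0.11],[0,0,0],1],[[0.08,0,0.055],[0,0,0],1],[[0,0,0],[0,0,0],1],[[0,0,0],[0,0,0],1],[[0,0,0],[0,0,0],1],[[0,0,0],[0,0,0],1],[[0,0,0],[0,0,0],1]]'
python3 -c "
from h import *
st()"
```

```text
clock: 9.4
eef_pos: [0.4889, -0.2525, 0.0513]
tcp_rot: [2.111, 1.223, -1.105]
wrist_force: [-0.1, -0.2, -2.5]
gripper_width: 0.685
t 9.4 p [ 0.4889 -0.2525  0.0513] q [-0.07  0.86  1.73 -0.88  1.27  1.04] F [-0.1 -0.2 -2.5] g 0.685
[[0.282, 0.866, -0.412], [0.498, -0.499, -0.709], [-0.82, -0.005, -0.572]]
```

```bash
python3 -m jog '[[[0.08,0,0.055],[0,0,0],1],[[0,0,0],[0,0,0],1],[[0.08,0,0.055],[0,0,0],1],[[0,0,0],[0,0,0],1],[[0,0,0],[0,0,0],1],[[0,0,0],[0,0,0],1],[[0,0,0],[0,0,0],1],[[0,0,0],[0,0,0],1]]'
python3 -c "
from h import *
st()"
```

```text
clock: 10.2
eef_pos: [0.4889, -0.2525, 0.0493]
tcp_rot: [2.111, 1.223, -1.105]
wrist_force: [0.4, 0.2, -3.4]
gripper_width: 0.681
t 10.2 p [ 0.4889 -0.2525  0.0493] q [-0.07  0.86  1.72 -0.88  1.27  1.05] F [ 0.4  0.2 -3.4] g 0.681
[[0.282, 0.866, -0.412], [0.498, -0.499, -0.709], [-0.82, -0.005, -0.572]]
```

```bash
python3 -m jog '[[[0.08,0,0.055],[0,0,0],1],[[0,0,0],[0,0,0],1],[[0,0,0],[0,0,0],1],[[0.08,0,0.055],[0,0,0],1],[[0,0,0],[0,0,0],1],[[0,0,0],[0,0,0],1],[[0,0,0],[0,0,0],1],[[0,0,0],[0,0,0],1]]'
python3 -c "
from h import *
st();save('side','sd6.png',(280,250,440,370),5)"
```

```text
clock: 11.0
eef_pos: [0.4889, -0.2525, 0.0482]
tcp_rot: [2.11, 1.222, -1.106]
wrist_force: [-0.5, 3.3, 5.9]
gripper_width: 0.681
t 11.0 p [ 0.4889 -0.2525  0.0482] q [-0.07  0.86  1.72 -0.88  1.27  1.05] F [-0.5  3.3  5.9] g 0.681
[[0.282, 0.866, -0.412], [0.497, -0.499, -0.71], [-0.821, -0.004, -0.571]]
```

View pics/sd6.png

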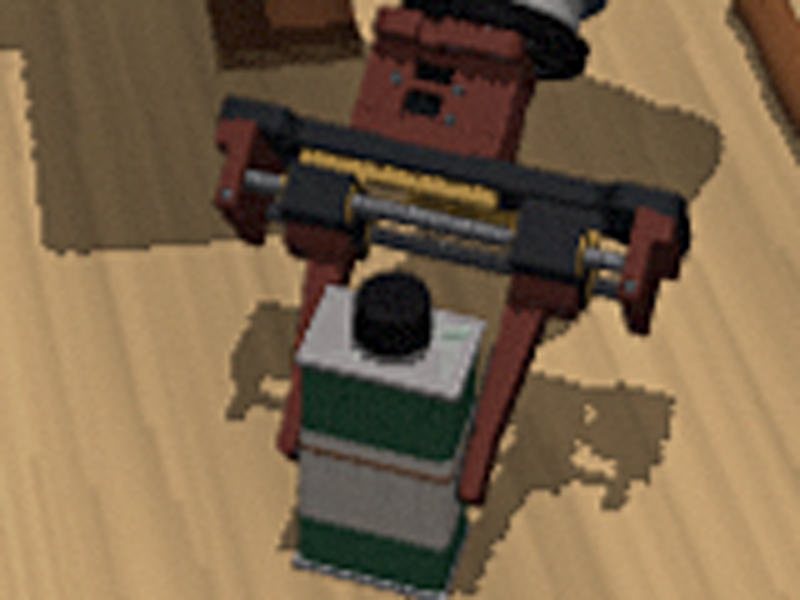

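```bash
python3 -m jog '[[[0,0,0],[0,0,0],0.2],[[0,0,0],[0,0,0],-0.3],[[0,0,0],[0,0,0],-1],[[0,0,0],[0,0,0],-1],[[0,0,0],[0,0,0],-1],[[0,0,0],[0,0,0],-1],[[0,0,-1],[0,0,0],-1],[[0,0,-2],[0,0,0],-1]]'
python3 -m jog '[[[0,0,-2.5],[0,0,0],-1],[[0,0,-3],[0,0,0],-1],[[0,0,-3],[0,0,0],-1],[[0,0,-3],[0,0,0],-1],[[-1.6,0,-1.2],[0,0,0],-1],[[-2,0,-1.5],[0,0,0],-1],[[-2,0,-1.5],[0,0,0],-1],[[-2,0,-1.5],[0,0,0],-1]]'
python3 -c "
from h import *
st();save('side','sd7.png',(200,200,440,380),3.3)"
```

```text
clock: 11.85
eef_pos: [0.5006, -0.231, 0.0646]
tcp_rot: [2.111, 1.223, -1.108]
wrist_force: [0.2, -0.3, -1.4]
gripper_width: 0.998
clock: 12.65
eef_pos: [0.5505, -0.1467, 0.2273]
tcp_rot: [2.111, 1.224, -1.105]
wrist_force: [0.5, -0.3, -0.3]
gripper_width: 1.004
t 12.65 p [ 0.5505 -0.1467  0.2273] q [ 0.09  0.65  1.57 -0.73  1.6   0.86] F [ 0.5 -0.3 -0.3] g 1.004
[[0.282, 0.867, -0.412], [0.498, -0.499, -0.709], [-0.82, -0.005, -0.572]]
```

View pics/sd7.png

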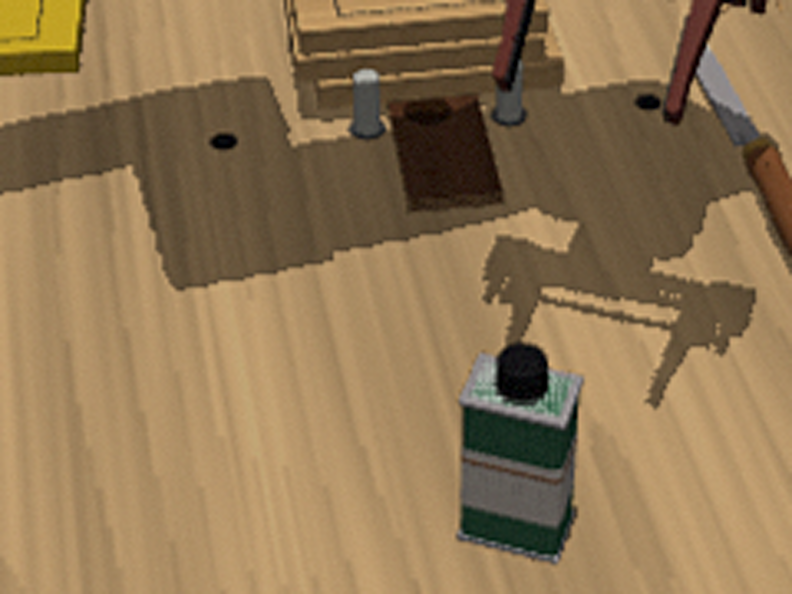

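The tin stands upright and free, with its cap at crop (522,370). Next is the board.

```bash
python3 -m jog '[[[0,0,0],[0,7.9,0],-1],[[0,0,0],[0,7.9,0],-1],[[0,0,0],[0,7.9,0],-1],[[0,0,0],[0,7.9,0],-1],[[0,0,0],[0,7.9,0],-1],[[0,0,0],[0,7.9,0],-1],[[0,0,0],[0,7.9,0],-1],[[0,0,0],[0,0,-8],-1]]'
python3 - <<'E'
from h import *
st();plan([.522,.055,.15],tin_down(87.3),False)
E
```

```text
clock: 13.5
eef_pos: [0.5494, -0.149, 0.2266]
tcp_rot: [-2.6, -1.752, -0.008]
wrist_force: [-1.2, 0.3, 0.5]
gripper_width: 0.999
t 13.5 p [ 0.5494 -0.149   0.2266] q [-0.29  0.34  1.75  0.01  1.05  0.09] F [-1.2  0.3  0.5] g 0.999
[[0.375, 0.927, 0.001], [0.927, -0.375, 0.008], [0.008, -0.002, -1.0]]
tcp goal [0.522 0.055 0.15 ] cur [ 0.5494 -0.149   0.2266]
shift cm now-axes [ 17.82 -10.19   7.83] goal-axes [20.25 -3.7   7.66] turn deg [ -0.05  -0.47 -19.35]
```

```bash
python3 -m jog '[[[3.56,-2.04,0],[0,0,0],-1],[[3.56,-2.04,1],[0,0,0],-1],[[3.56,-2.04,2],[0,0,0],-1],[[3.56,-2.04,2.4],[0,0,0],-1],[[3.56,-2.04,2.4],[0,0,0],-1],[[0,0,0],[0,-0.5,-6.4],-1],[[0,0,0],[0,0,-6.5],-1],[[0,0,0],[0,0,-6.5],-1]]'
python3 - <<'E'
from h import *
import pickle
st();d=save("wrist","w8.png");pickle.dump(d,open("w8.pkl","wb"))
E
```

```text
clock: 14.3
eef_pos: [0.5219, 0.0573, 0.1486]
tcp_rot: [-2.262, -2.177, 0.01]
wrist_force: [0.0, -0.4, 0.3]
gripper_width: 0.997
t 14.3 p [0.5219 0.0573 0.1486] q [ 0.09  0.38  1.9  -0.    0.86  0.13] F [ 0.  -0.4  0.3] g 0.997
[[0.038, 0.999, -0.006], [0.999, -0.038, -0.003], [-0.003, -0.006, -1.0]]
```

View pics/w8.png

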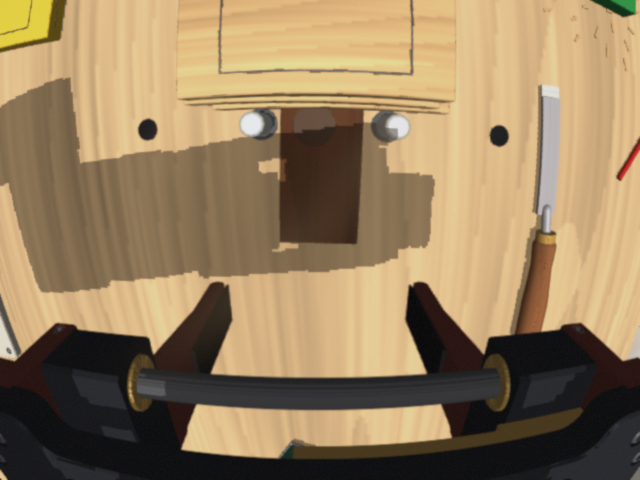

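The wrist image shows the board end corners at about (280,243) and (357,243), the dog tops at (250,124) and (397,128), and the stack behind them.

Run:
```python
from h import *
import pickle
d=pickle.load(open("w8.pkl","rb"))
print(fback(d,[(280,242),(357,243),(282,130),(362,130)],.012).round(4).tolist())
print(fback(d,[(253,124),(396,128)],.048).round(4).tolist())
print("stack top front",fback(d,[(178,98),(455,98)],.078).round(4).tolist())
im=d["image"][60:260,200:440][:,:,::-1]
cv2.imwrite("pics/w8c.png",cv2.resize(im,None,fx=3.2,fy=3,interpolation=cv2.INTER_CUBIC))
```

```text
[[0.4878, 0.045, 0.012], [0.5531, 0.0418, 0.012], [0.4951, 0.1384, 0.012], [0.5586, 0.1361, 0.012]]
[[0.4785, 0.1445, 0.048], [0.5789, 0.1381, 0.048]]
stack top front [[0.4352, 0.166, 0.078], [0.6123, 0.1589, 0.078]]
```

View pics/w8c.png

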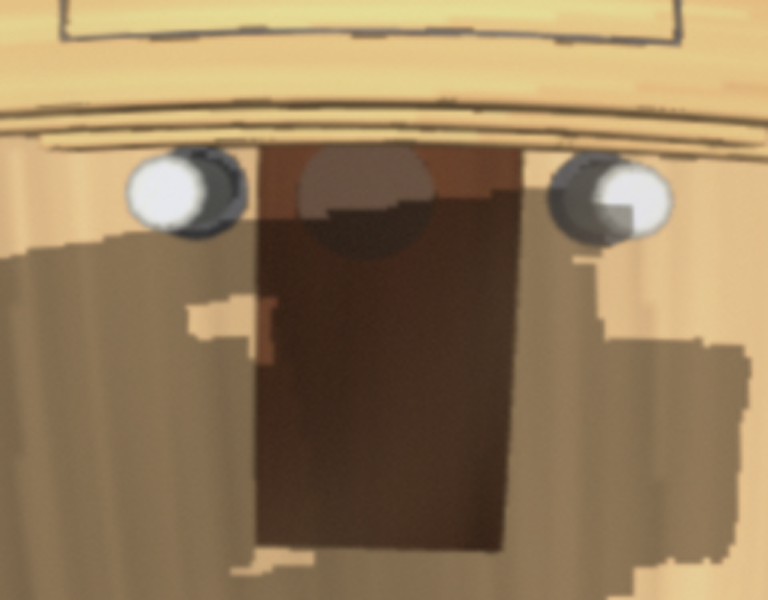

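Run:
```python
from h import *
plan([.5224,.0755,.004],tin_down(86.7),False)
```

```text
tcp goal [0.5224 0.0755 0.004 ] cur [0.522  0.0571 0.1487]
shift cm now-axes [ 1.89  0.06 14.47] goal-axes [ 1.84 -0.06 14.47] turn deg [-0.31  0.18  1.41]
```

```bash
python3 -m jog '[[[1.85,0,1.5],[-0.3,0.2,1.4],-1],[[0,0,2.5],[0,0,0],-1],[[0,0,2.5],[0,0,0],-1],[[0,0,2.5],[0,0,0],-1],[[0,0,2.5],[0,0,0],-1],[[0,0,1.5],[0,0,0],-1],[[0,0,0.8],[0,0,0],-1],[[0,0,0],[0,0,0],-1]]'
python3 - <<'E'
from h import *
st();plan([.5224,.0755,.004],tin_down(86.7),False);save("wrist","w9.png")
E
```

```text
clock: 15.15
eef_pos: [0.5228, 0.075, 0.0099]
tcp_rot: [-2.297, -2.142, 0.001]
wrist_force: [-0.4, 0.3, -0.2]
gripper_width: 1.0
t 15.15 p [0.5228 0.075  0.0099] q [0.12 0.63 1.94 0.   0.58 0.19] F [-0.4  0.3 -0.2] g 1.0
[[0.07, 0.998, -0.001], [0.998, -0.07, 0.0], [0.0, -0.001, -1.0]]
tcp goal [0.5224 0.0755 0.004 ] cur [0.5228 0.075  0.0099]
shift cm now-axes [ 0.05 -0.04  0.59] goal-axes [ 0.05 -0.04  0.59] turn deg [-0.07 -0.01 -0.69]
```

View pics/w9.png

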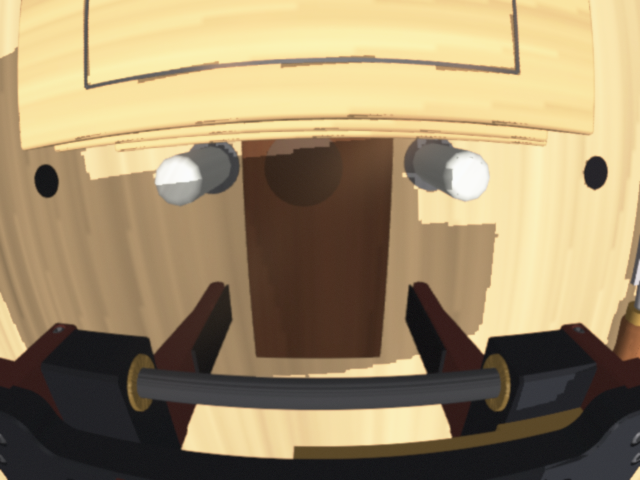

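```bash
python3 -m jog '[[[0,0,0.35],[0,0,0],-1],[[0,0,0.2],[0,0,0],-1],[[0,0,0],[0,0,0],0],[[0,0,0],[0,0,0],0.5],[[0,0,0],[0,0,0],1],[[0,0,0],[0,0,0],1],[[0,0,0],[0,0,0],1],[[0,0,0],[0,0,0],1]]'
python3 -c "
from h import *
st()"
```

```text
clock: 16.0
eef_pos: [0.5232, 0.075, 0.0051]
tcp_rot: [-2.297, -2.144, -0.001]
wrist_force: [-0.9, -0.1, 4.3]
gripper_width: 0.75
t 16.0 p [0.5232 0.075  0.0051] q [0.12 0.64 1.94 0.   0.57 0.19] F [-0.9 -0.1  4.3] g 0.75
[[0.069, 0.998, 0.0], [0.998, -0.069, 0.0], [0.0, 0.0, -1.0]]
```

```bash
python3 -m jog '[[[-0.3,0,0],[0,0,0],1],[[-0.5,0,0],[0,0,0],1],[[-0.5,0,0],[0,0,0],1],[[-0.5,0,0],[0,0,0],1],[[-0.5,0,0],[0,0,0],1],[[-0.5,0,0],[0,0,0],1],[[-0.5,0,0],[0,0,0],1],[[-0.5,0,0],[0,0,0],1]]'
python3 -c "
from h import *
st();save('wrist','w10.png')"
```

```text
clock: 16.8
eef_pos: [0.5211, 0.0376, 0.0051]
tcp_rot: [-2.297, -2.142, -0.003]
wrist_force: [0.1, 6.4, 2.8]
gripper_width: 0.751
t 16.8 p [0.5211 0.0376 0.0051] q [0.05 0.63 1.96 0.   0.56 0.12] F [0.1 6.4 2.8] g 0.751
[[0.07, 0.998, 0.001], [0.998, -0.07, 0.001], [0.001, 0.001, -1.0]]
```

View pics/w10.png

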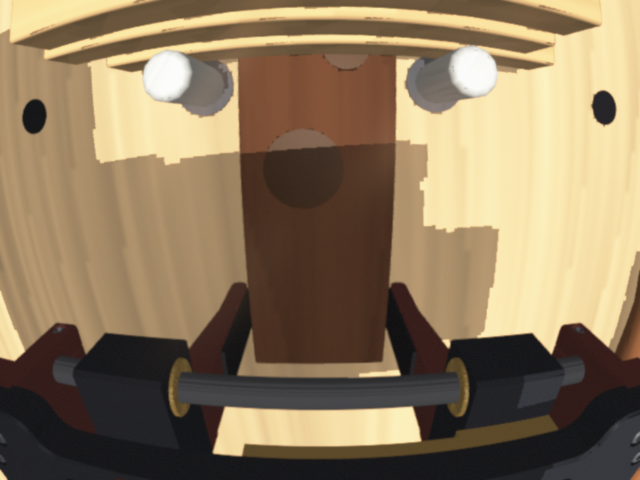

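The board follows without slip and the stack is held. Continuing.

```bash
python3 -m jog '[[[-0.6,0,0],[0,0,0],1],[[-0.6,0,0],[0,0,0],1],[[-0.6,0,0],[0,0,0],1],[[-0.6,0,0],[0,0,0],1],[[-0.6,0,0],[0,0,0],1],[[-0.6,0,0],[0,0,0],1],[[-0.6,0,0],[0,0,0],1],[[-0.6,0,0],[0,0,0],1]]'
python3 -c "
from h import *
st();save('side','sd11.png',(240,150,440,300),4)"
```

```text
clock: 17.65
eef_pos: [0.5176, -0.0109, 0.0051]
tcp_rot: [2.297, 2.143, 0.002]
wrist_force: [0.4, 4.5, 5.0]
gripper_width: 0.748
t 17.65 p [ 0.5176 -0.0109  0.0051] q [-0.04  0.63  1.97  0.    0.55  0.02] F [0.4 4.5 5. ] g 0.748
[[0.069, 0.998, 0.001], [0.998, -0.069, 0.001], [0.001, 0.001, -1.0]]
```

View pics/sd11.png

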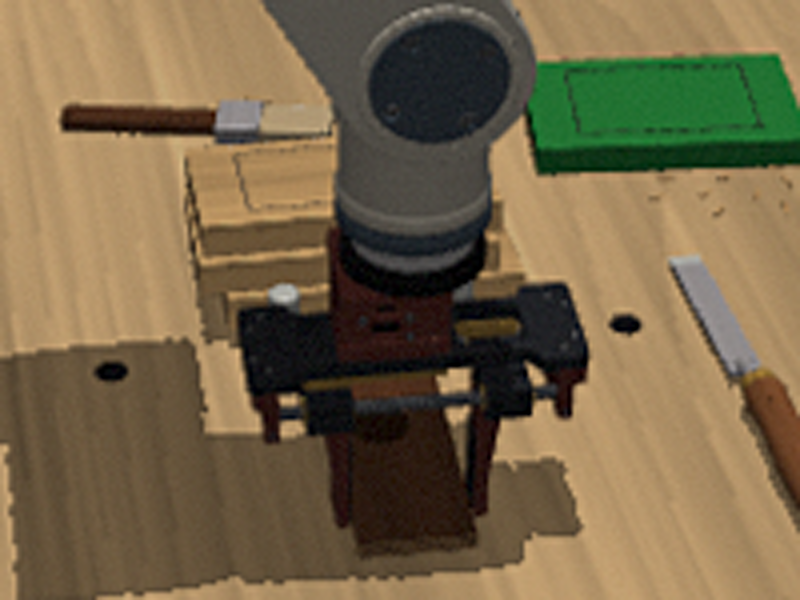

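```bash
python3 -m jog '[[[-0.5,0,0],[0,0,0],1],[[-0.5,0,0],[0,0,0],1],[[-0.5,0,0],[0,0,0],1],[[-0.5,0,0],[0,0,0],1],[[-0.5,0,0],[0,0,0],1],[[-0.5,0,0],[0,0,0],1],[[-0.5,0,0],[0,0,0],1],[[-0.5,0,0],[0,0,0],1]]'
python3 -m jog '[[[-0.5,0,0],[0,0,0],1],[[-0.5,0,0],[0,0,0],1],[[-0.5,0,0],[0,0,0],1],[[-0.5,0,0],[0,0,0],1],[[-0.5,0,0],[0,0,0],1],[[-0.5,0,0],[0,0,0],1],[[-0.3,0,0],[0,0,0],1],[[0,0,0],[0,0,0],1]]'
python3 -c "
from h import *
st();save('wrist','w12.png');save('scene','sc12.png',(240,200,440,350),4)"
```

```text
clock: 18.5
eef_pos: [0.5148, -0.0511, 0.0051]
tcp_rot: [2.297, 2.143, 0.001]
wrist_force: [0.6, 2.3, 5.7]
gripper_width: 0.747
clock: 19.3
eef_pos: [0.5125, -0.0844, 0.0051]
tcp_rot: [2.297, 2.143, 0.001]
wrist_force: [0.4, -0.3, 5.5]
gripper_width: 0.748
t 19.3 p [ 0.5125 -0.0844  0.0051] q [-0.19  0.63  1.96  0.    0.55 -0.12] F [ 0.4 -0.3  5.5] g 0.748
[[0.069, 0.998, 0.001], [0.998, -0.069, 0.0], [0.0, 0.001, -1.0]]
```

View pics/w12.png

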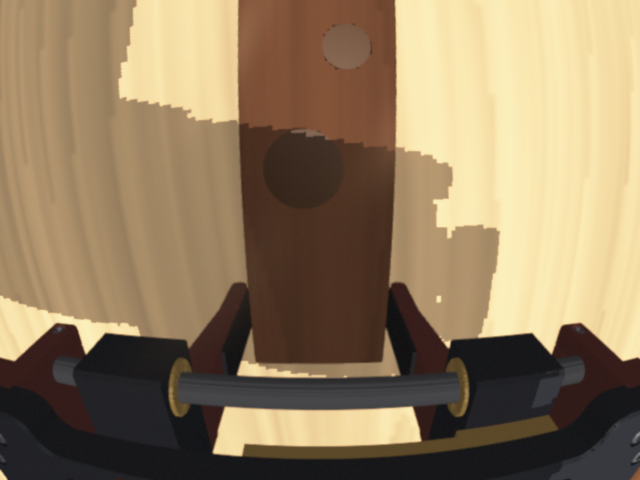

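View pics/sc12.png

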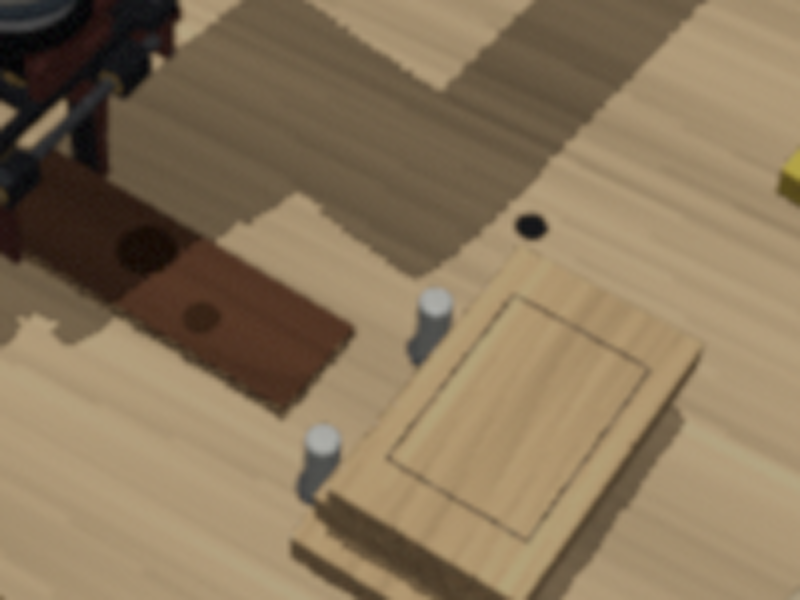

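The board is clear of the dogs, with its far end at crop (320,370), and the stack is still square on the bench. I'll release and rise.

```bash
python3 -m jog '[[[0,0,0],[0,0,0],0.2],[[0,0,0],[0,0,0],-1],[[0,0,0],[0,0,0],-1],[[0,0,0],[0,0,0],-1],[[0,0,-1],[0,0,0],-1],[[0,0,-3],[0,0,0],-1],[[0,0,-4],[0,0,0],-1],[[0,0,-4],[0,0,0],-1]]'
python3 -m jog '[[[0,0,-4],[0,0,0],-1],[[0,0,-4],[0,0,0],-1],[[-3,0,-3],[0,0,0],-1],[[-3,0,0],[0,0,0],-1],[[-3,0,0],[0,0,0],-1],[[-3,0,0],[0,0,0],-1],[[0,0,0],[0,0,0],-1],[[0,0,0],[0,0,0],-1]]'
python3 - <<'E'
from h import *
import pickle
st();d={n:save(n,n+"13.png") for n in ("wrist","side","scene")};pickle.dump(d,open("13.pkl","wb"))
E
```

```text
clock: 20.2
eef_pos: [0.5116, -0.0835, 0.1263]
tcp_rot: [-2.296, -2.143, 0.001]
wrist_force: [0.5, -0.5, -0.3]
gripper_width: 0.996
clock: 21.0
eef_pos: [0.5035, -0.2034, 0.235]
tcp_rot: [-2.298, -2.141, -0.001]
wrist_force: [-0.2, 0.1, 0.6]
gripper_width: 0.998
t 21.0 p [ 0.5035 -0.2034  0.235 ] q [-0.41  0.29  1.8   0.    1.05 -0.34] F [-0.2  0.1  0.6] g 0.998
[[0.07, 0.998, -0.0], [0.998, -0.07, 0.001], [0.001, -0.0, -1.0]]
```

View pics/wrist13.png

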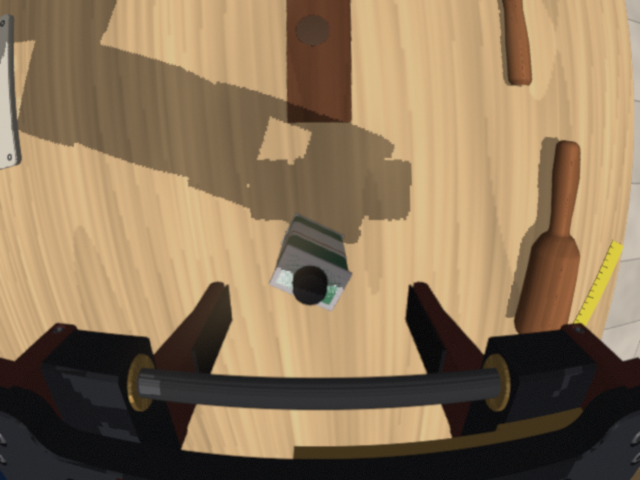

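View pics/side13.png

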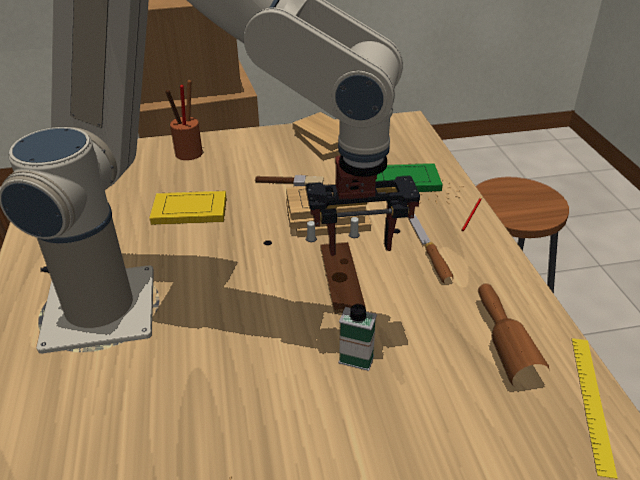

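View pics/scene13.png

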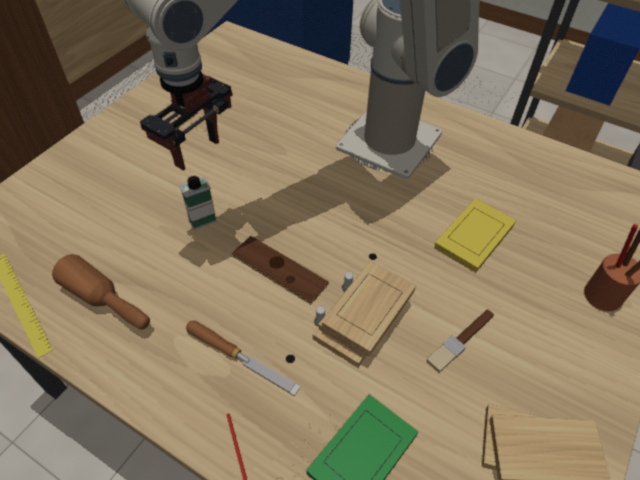

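Run:
```python
import cv2,numpy as np
w=cv2.imread("pics/wrist13.png");s=cv2.imread("pics/scene13.png");d=cv2.imread("pics/side13.png")
r=lambda i:cv2.resize(i,(400,400),interpolation=cv2.INTER_CUBIC)
cv2.imwrite("pics/c13a.png",np.hstack([r(w[210:310,260:360]),r(s[220:320,230:330])]))
cv2.imwrite("pics/c13b.png",np.hstack([r(d[230:330,300:400]),r(d[300:380,320:400])]))
```

```text
(no output)
```

View pics/c13a.png

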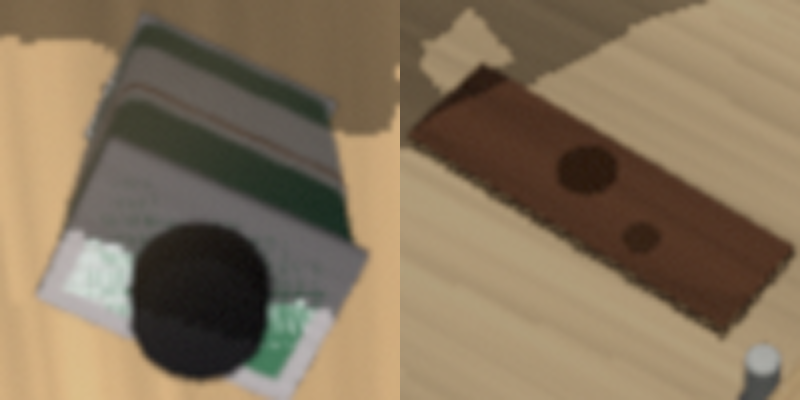

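View pics/c13b.png

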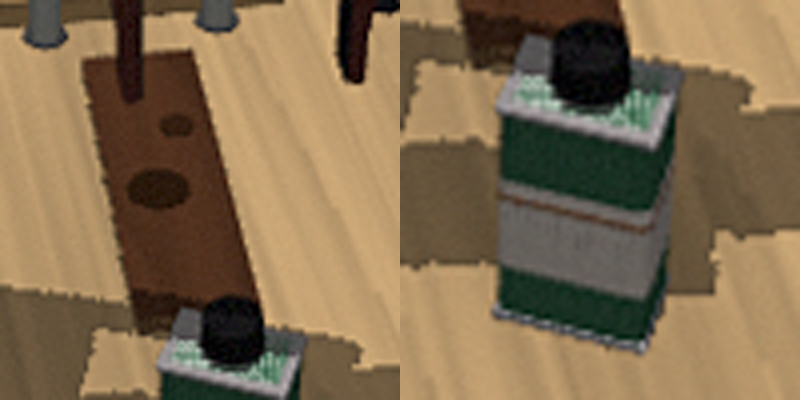

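Run:
```python
from h import *
import pickle
d=pickle.load(open("13.pkl","rb"))
def an(c,i,j,k,l): 
    v=(c[k]+c[l]-c[i]-c[j])[:2];return np.linalg.norm(v)/2*1000,np.degrees(np.arctan2(v[1],v[0]))
w=fback(d["wrist"],[(286.2,245),(352.5,273.75),(333,310),(269.5,283.25)],.112)
s=back(d["side"],[(346,307.6),(376.6,314.4),(371.6,330.4),(339.6,321.6)],.112)
for c in(w,s):print("tin",c.mean(0).round(4),an(c,0,3,1,2),an(c,0,1,3,2))
b=back(d["scene"],[(252,236.25),(233,254.25),(328.75,283),(310.5,302.5)],.012)
print("board",b.round(4).tolist(),b.mean(0).round(4),an(b,0,1,2,3),an(b,0,2,1,3))
print("far end side",back(d["side"],[(320.5,244.5),(348,242.5)],.012).round(4).tolist())
print("near end wrist",fback(d["wrist"],[(288,121),(351,122)],.012).round(4).tolist())
print("wrist cap", fback(d["wrist"],[(310,286)],.134).round(4))
```

```text
tin [ 0.4938 -0.2437  0.112 ] (np.float64(59.925278350229505), np.float64(-29.103272554192248)) (np.float64(37.53562296388555), np.float64(-118.43660982190603))
tin [ 0.495  -0.2494  0.112 ] (np.float64(58.49609933292161), np.float64(-31.000468804651728)) (np.float64(39.464132437787164), np.float64(-118.81049089694447))
board [[0.4812, -0.1059, 0.012], [0.5461, -0.1109, 0.012], [0.498, 0.1098, 0.012], [0.5608, 0.1032, 0.012]] [ 0.5215 -0.001   0.012 ] (np.float64(215.50055751074808), np.float64(85.81349989867938)) (np.float64(64.10457663831556), np.float64(-5.165375746673997))
far end side [[0.4931, 0.0998, 0.012], [0.5574, 0.0943, 0.012]]
near end wrist [[0.4786, -0.1128, 0.012], [0.5427, -0.1183, 0.012]]
wrist cap [[ 0.4941 -0.2403  0.134 ]]
```

```bash
python3 -m jog '[[[0,0,0],[0,0,-8],-1],[[0,0,0],[0,0,-8],-1],[[0,0,0],[0,0,-8],-1],[[0,0,0],[0,0,-8],-1],[[0,0,0],[0,0,-8],-1],[[0,0,0],[0,0,-8],-1],[[0,0,0],[0,0,-8],-1],[[0,0,0],[0,0,-8],-1]]'
python3 - <<'E'
from h import *
st();plan([.4937,-.244,.09],tin_down(150.3))
E
```

```text
clock: 21.95
eef_pos: [0.504, -0.2022, 0.2348]
tcp_rot: [-0.801, -3.038, -0.001]
wrist_force: [-0.6, -0.2, -0.5]
gripper_width: 1.006
t 21.95 p [ 0.504  -0.2022  0.2348] q [-0.4   0.29  1.8   0.    1.05 -1.46] F [-0.6 -0.2 -0.5] g 1.006
[[-0.87, 0.493, -0.0], [0.493, 0.87, 0.001], [0.0, 0.0, -1.0]]
tcp goal [ 0.4937 -0.244   0.0713] cur [ 0.504  -0.2022  0.2348]
shift cm now-axes [-1.17 -4.16 16.35] goal-axes [-1.18 -4.15 16.35] turn deg [ 0.03 -0.03  0.17]
```

```bash
python3 -m jog '[[[-0.6,-2.1,0],[0,0,0],-1],[[-0.6,-2.1,0],[0,0,0],-1],[[0,0,1.5],[0,0,0],-1],[[0,0,2],[0,0,0],-1],[[0,0,2],[0,0,0],-1],[[0,0,2],[0,0,0],-1],[[0,0,0],[0,0,0],-1],[[0,0,0],[0,0,0],-1]]'
python3 - <<'E'
from h import *
st();plan([.4937,-.244,.09],tin_down(150.3));save("wrist","w14.png");save("side","sd14.png",(260,220,460,370),4)
E
```

```text
clock: 22.75
eef_pos: [0.4935, -0.245, 0.1599]
tcp_rot: [-0.81, -3.035, -0.001]
wrist_force: [0.5, 0.6, 0.0]
gripper_width: 1.0
t 22.75 p [ 0.4935 -0.245   0.1599] q [-0.48  0.4   1.84  0.    0.9  -1.53] F [0.5 0.6 0. ] g 1.0
[[-0.867, 0.498, -0.001], [0.498, 0.867, 0.001], [0.001, 0.0, -1.0]]
tcp goal [ 0.4937 -0.244   0.0713] cur [ 0.4935 -0.245   0.1599]
shift cm now-axes [0.03 0.09 8.86] goal-axes [0.03 0.09 8.86] turn deg [ 0.02 -0.05 -0.19]
```

View pics/w14.png

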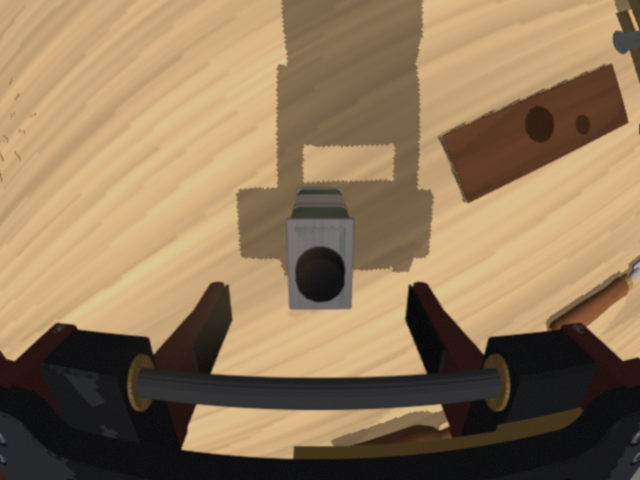

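View pics/sd14.png

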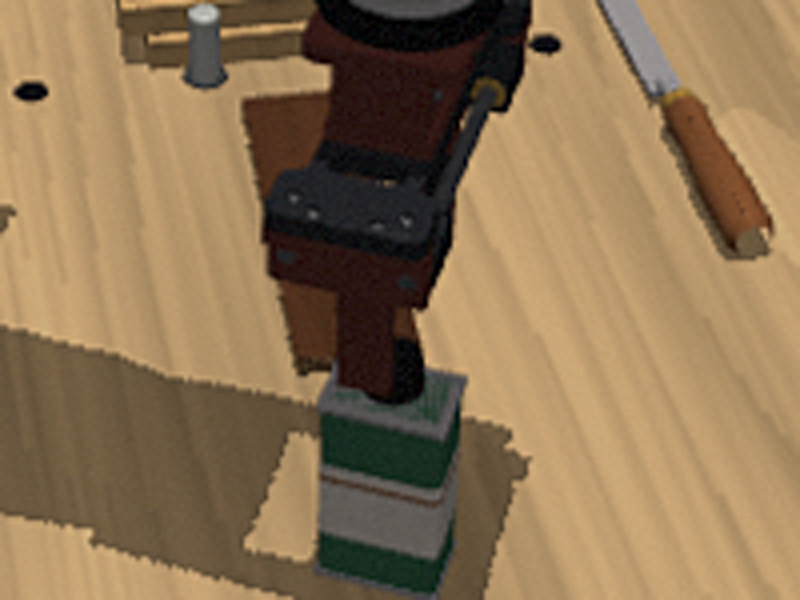

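The tin is centred and square between the fingers (u 288–352, cap at (320,274)). I'll go down and grip.

```bash
python3 -m jog '[[[0,0.1,1.5],[0,0,0],-1],[[0,0,2],[0,0,0],-1],[[0,0,2],[0,0,0],-1],[[0,0,2],[0,0,0],-1],[[0,0,1],[0,0,0],-1],[[0,0,0.3],[0,0,0],-1],[[0,0,0],[0,0,0],-1],[[0,0,0],[0,0,0],-0.2]]'
python3 -m jog '[[[0,0,0],[0,0,0],0.2],[[0,0,0],[0,0,0],0.6],[[0,0,0],[0,0,0],1],[[0,0,0],[0,0,0],1],[[0,0,0],[0,0,0],1],[[0,0,0],[0,0,0],1],[[0,0,0],[0,0,0],1],[[0,0,0],[0,0,0],1]]'
python3 -c "
from h import *
st()"
```

```text
clock: 23.65
eef_pos: [0.4946, -0.2452, 0.0728]
tcp_rot: [0.811, 3.033, 0.0]
wrist_force: [-0.7, 0.2, 0.2]
gripper_width: 0.944
clock: 24.45
eef_pos: [0.4939, -0.2448, 0.0718]
tcp_rot: [-0.812, -3.035, -0.001]
wrist_force: [-0.3, -0.3, 0.4]
gripper_width: 0.452
t 24.45 p [ 0.4939 -0.2448  0.0718] q [-0.48  0.54  1.88  0.    0.72 -1.53] F [-0.3 -0.3  0.4] g 0.452
[[-0.866, 0.499, 0.0], [0.499, 0.866, 0.0], [0.0, 0.0, -1.0]]
```

```bash
python3 -m jog '[[[0,0,-0.5],[0,0,0],1],[[0,0,-1.5],[0,0,0],1],[[0,0,-2],[0,0,0],1],[[0,0,-1.5],[0,0,0],1],[[0,0,-0.5],[0,0,0],1],[[0,0,0],[0,0,4],1],[[0,0,0],[0,0,6],1],[[0,0,0],[0,0,6],1]]'
python3 -m jog '[[[0,0,0],[0,0,6],1],[[0,0,0],[0,0,6],1],[[0,0,0],[0,0,6],1],[[0,0,0],[0,0,6],1],[[0,0,0],[0,0,6],1],[[0,0,0],[0,0,6],1],[[0,0,0],[0,0,6],1],[[0,0,0],[0,0,6],1]]'
python3 - <<'E'
from h import *
st();plan([.518,-.006,.12],tin_down(86.0),False);save("side","sd15.png",(260,200,460,350),4)
E
```

```text
clock: 25.25
eef_pos: [0.4936, -0.2447, 0.132]
tcp_rot: [-1.232, -2.889, -0.001]
wrist_force: [0.2, 0.1, -2.4]
gripper_width: 0.456
clock: 26.05
eef_pos: [0.4935, -0.2447, 0.1318]
tcp_rot: [-2.301, -2.138, -0.0]
wrist_force: [-1.0, -0.6, -2.7]
gripper_width: 0.457
t 26.05 p [ 0.4935 -0.2447  0.1318] q [-0.48  0.44  1.86  0.    0.84 -0.41] F [-1.  -0.6 -2.7] g 0.457
[[0.073, 0.997, -0.0], [0.997, -0.073, 0.001], [0.001, -0.0, -1.0]]
tcp goal [ 0.518 -0.006  0.12 ] cur [ 0.4935 -0.2447  0.1318]
shift cm now-axes [23.98  0.69  1.19] goal-axes [23.98  0.78  1.18] turn deg [-0.03 -0.03 -0.2 ]
```

View pics/sd15.png

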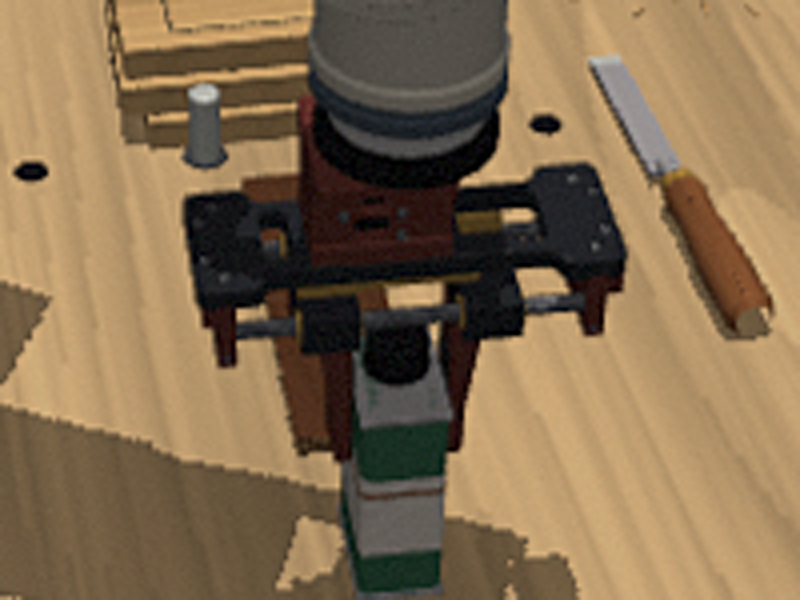

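```bash
python3 -m jog '[[[1,0,0],[0,0,0],1],[[2,0.1,0],[0,0,0],1],[[2.5,0.1,0],[0,0,0],1],[[2.5,0.1,0],[0,0,0],1],[[2.5,0.1,0],[0,0,0],1],[[2.5,0.1,0],[0,0,0],1],[[2.5,0.1,0],[0,0,0],1],[[2.5,0.1,0],[0,0,0],1]]'
python3 -m jog '[[[2.5,0,0],[0,0,0],1],[[2,0,0],[0,0,0],1],[[1.2,0,0],[0,0,0],1],[[0.3,0,0],[0,0,0],1],[[0,0,1],[0,0,0],1],[[0,0,1],[0,0,0],1],[[0,0,0],[0,0,0],1],[[0,0,0],[0,0,0],1]]'
python3 - <<'E'
from h import *
import pickle
st();plan([.518,-.006,.0845],tin_down(86.0),False);save("side","sd16.png",(260,200,420,320),5);d=save("wrist","w16.png");pickle.dump(d,open("16.pkl","wb"));save("scene","sc16.png",(200,180,360,300),5)
E
```

```text
clock: 26.9
eef_pos: [0.5129, -0.0641, 0.1319]
tcp_rot: [-2.293, -2.147, -0.0]
wrist_force: [1.4, -0.7, -3.1]
gripper_width: 0.46
clock: 27.7
eef_pos: [0.5169, -0.0065, 0.1111]
tcp_rot: [-2.297, -2.142, 0.001]
wrist_force: [0.2, 1.2, -3.6]
gripper_width: 0.455
t 27.7 p [ 0.5169 -0.0065  0.1111] q [-0.04  0.43  1.94  0.    0.77  0.03] F [ 0.2  1.2 -3.6] g 0.455
[[0.07, 0.998, -0.002], [0.998, -0.07, 0.0], [0.0, -0.002, -1.0]]
tcp goal [ 0.518  -0.006   0.0845] cur [ 0.5169 -0.0065  0.1111]
shift cm now-axes [0.06 0.12 2.66] goal-axes [0.06 0.11 2.66] turn deg [-0.09 -0.02 -0.  ]
```

View pics/sd16.png

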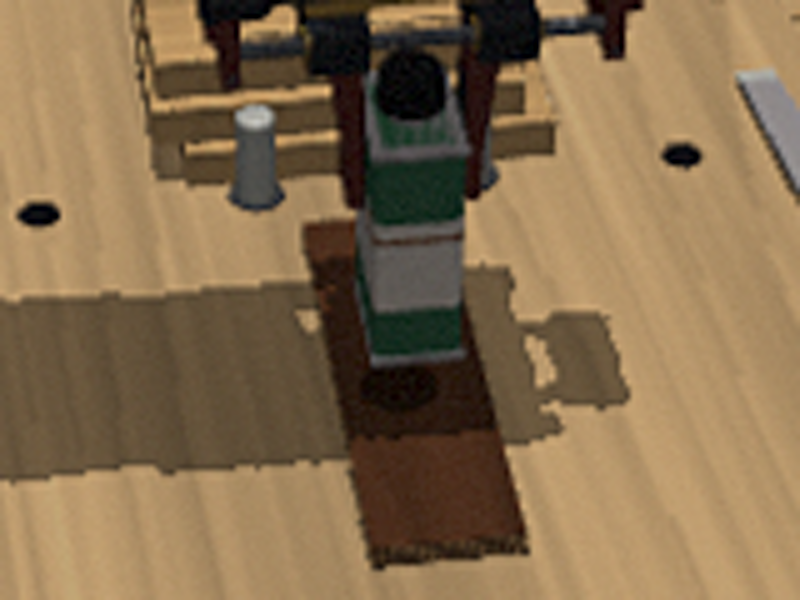

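View pics/w16.png

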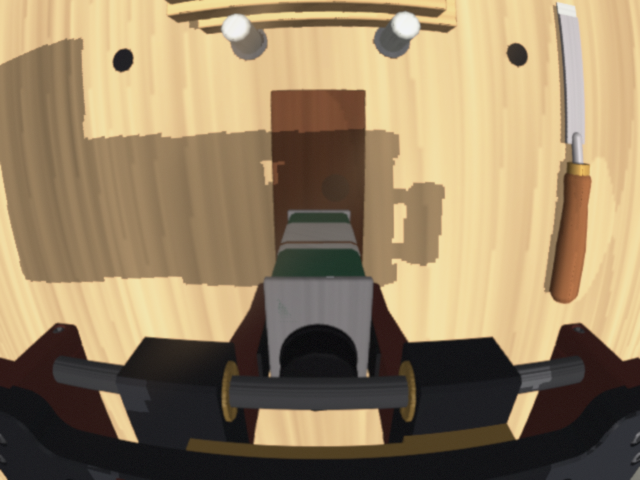

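View pics/sc16.png

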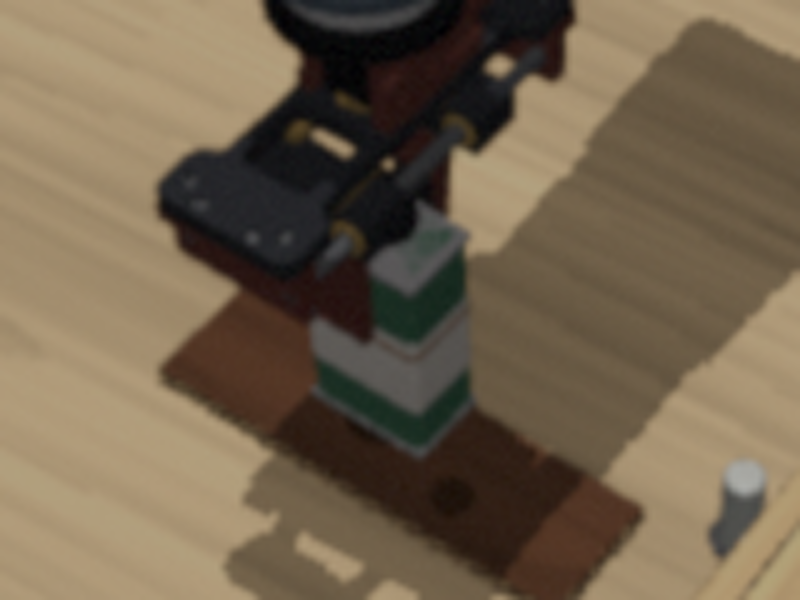

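Run:
```python
from h import *
import pickle
d=pickle.load(open("16.pkl","rb"))
c=fback(d,[(272,90),(366,90),(274,210),(365,210)],.012);print(c.round(4).tolist())
m=(c[0]+c[1])/2;print("centre",m-.11*np.array([.07,.9976,0]))
```

```text
[[0.4925, 0.105, 0.012], [0.5574, 0.1005, 0.012], [0.4864, 0.0192, 0.012], [0.5522, 0.0146, 0.012]]
centre [ 0.51724817 -0.00696018  0.012     ]
```

```bash
python3 -m jog '[[[0,0.06,0.5],[0,0,0],1],[[0,0,0.6],[0,0,0],1],[[0,0,0.6],[0,0,0],1],[[0,0,0.4],[0,0,0],1],[[0,0,0.2],[0,0,0],1],[[0,0,0.1],[0,0,0],1],[[0,0,0],[0,0,0],1],[[0,0,0],[0,0,0],1]]'
python3 -m jog '[[[0,0,0.1],[0,0,0],1],[[0,0,0],[0,0,0],1],[[0,0,0.1],[0,0,0],1],[[0,0,0],[0,0,0],1],[[0,0,0],[0,0,0],1],[[0,0,0],[0,0,0],1],[[0,0,0],[0,0,0],1],[[0,0,0],[0,0,0],1]]'
python3 -c "
from h import *
st()"
```

```text
clock: 28.65
eef_pos: [0.5181, -0.0059, 0.088]
tcp_rot: [-2.297, -2.144, -0.001]
wrist_force: [0.3, 0.7, -2.4]
gripper_width: 0.457
clock: 29.45
eef_pos: [0.518, -0.0059, 0.0859]
tcp_rot: [-2.297, -2.143, -0.001]
wrist_force: [-0.3, -0.7, -3.3]
gripper_width: 0.454
t 29.45 p [ 0.518  -0.0059  0.0859] q [-0.03  0.48  1.95  0.    0.71  0.03] F [-0.3 -0.7 -3.3] g 0.454
[[0.069, 0.998, 0.0], [0.998, -0.069, 0.0], [0.0, 0.0, -1.0]]
```

```bash
python3 -m jog '[[[0,0,0.1],[0,0,0],1],[[0,0,0],[0,0,0],1],[[0,0,0.05],[0,0,0],1],[[0,0,0],[0,0,0],1],[[0,0,0.05],[0,0,0],1],[[0,0,0],[0,0,0],1],[[0,0,0],[0,0,0],1],[[0,0,0],[0,0,0],1]]'
python3 -c "
from h import *
st()"
```

```text
clock: 30.25
eef_pos: [0.518, -0.0059, 0.0839]
tcp_rot: [-2.297, -2.143, -0.001]
wrist_force: [-0.1, -0.2, -3.2]
gripper_width: 0.455
t 30.25 p [ 0.518  -0.0059  0.0839] q [-0.03  0.48  1.95  0.    0.71  0.03] F [-0.1 -0.2 -3.2] g 0.455
[[0.069, 0.998, 0.0], [0.998, -0.069, 0.0], [0.0, 0.0, -1.0]]
```

```bash
python3 -m jog '[[[0,0,0.05],[0,0,0],1],[[0,0,0],[0,0,0],1],[[0,0,0],[0,0,0],1],[[0,0,0.05],[0,0,0],1],[[0,0,0],[0,0,0],1],[[0,0,0],[0,0,0],1],[[0,0,0],[0,0,0],1],[[0,0,0],[0,0,0],1]]'
python3 -c "
from h import *
st();save('side','sd17.png',(260,200,420,320),5)"
```

```text
clock: 31.05
eef_pos: [0.5182, -0.0059, 0.0837]
tcp_rot: [2.296, 2.144, 0.001]
wrist_force: [-3.2, -0.0, 10.3]
gripper_width: 0.458
t 31.05 p [ 0.5182 -0.0059  0.0837] q [-0.03  0.48  1.95  0.    0.71  0.03] F [-3.2 -0.  10.3] g 0.458
[[0.069, 0.998, 0.001], [0.998, -0.069, 0.0], [0.0, 0.0, -1.0]]
```

View pics/sd17.png

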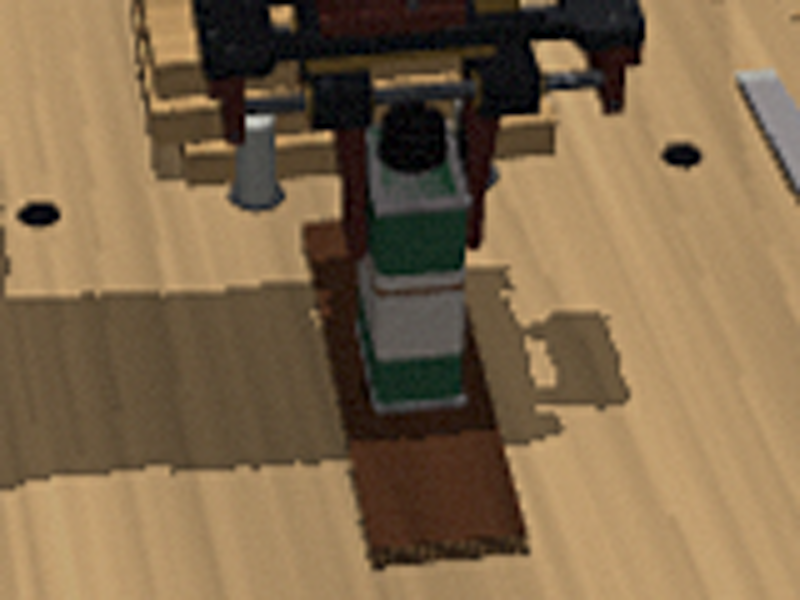

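```bash
python3 -m jog '[[[0,0,-0.03],[0,0,0],0.2],[[0,0,0],[0,0,0],-0.3],[[0,0,0],[0,0,0],-1],[[0,0,0],[0,0,0],-1],[[0,0,0],[0,0,0],-1],[[0,0,-1],[0,0,0],-1],[[0,0,-2],[0,0,0],-1],[[0,0,-3],[0,0,0],-1]]'
python3 -m jog '[[[0,0,-3],[0,0,0],-1],[[0,0,-3],[0,0,0],-1],[[0,0,-3],[0,0,0],-1],[[-2,0,-2],[0,0,0],-1],[[-3,0,0],[0,0,0],-1],[[-3,0,0],[0,0,0],-1],[[-3,0,0],[0,0,0],-1],[[0,0,0],[0,0,0],-1]]'
python3 - <<'E'
from h import *
import pickle
st();d={n:save(n,n+"18.png") for n in ("wrist","side","scene")};pickle.dump(d,open("18.pkl","wb"))
im=cv2.imread("pics/side18.png")[150:300,240:440];cv2.imwrite("pics/sd18c.png",cv2.resize(im,None,fx=4,fy=4,interpolation=cv2.INTER_CUBIC))
im=cv2.imread("pics/scene18.png")[180:360,220:440];cv2.imwrite("pics/sc18c.png",cv2.resize(im,None,fx=3.3,fy=3.3,interpolation=cv2.INTER_CUBIC))
E
```

```text
clock: 31.9
eef_pos: [0.5169, -0.0059, 0.1432]
tcp_rot: [-2.295, -2.142, 0.003]
wrist_force: [1.0, -0.5, 0.3]
gripper_width: 0.996
clock: 32.7
eef_pos: [0.5102, -0.1182, 0.254]
tcp_rot: [2.299, 2.139, 0.001]
wrist_force: [0.4, 0.1, -0.2]
gripper_width: 1.0
t 32.7 p [ 0.5102 -0.1182  0.254 ] q [-0.25  0.24  1.82 -0.    1.08 -0.18] F [ 0.4  0.1 -0.2] g 1.0
[[0.072, 0.997, 0.001], [0.997, -0.072, -0.001], [-0.0, 0.001, -1.0]]
```

View pics/sd18c.png

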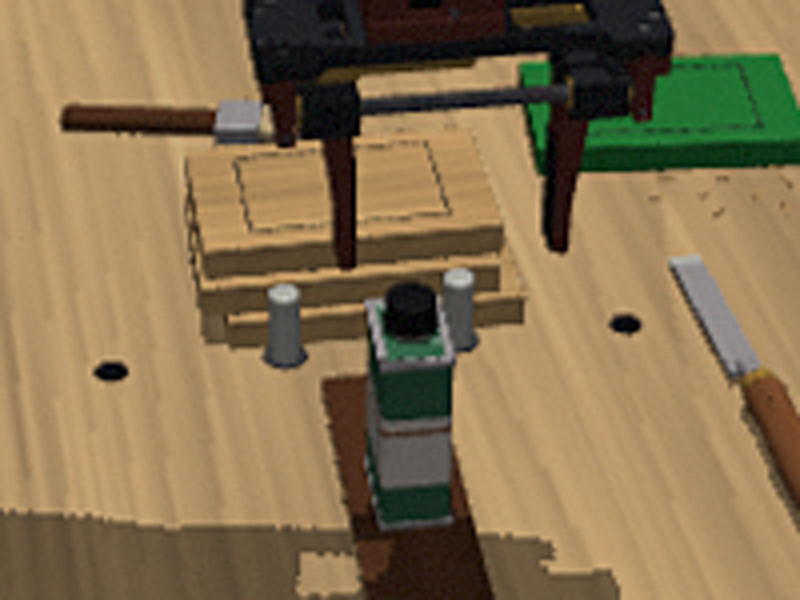

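View pics/sc18c.png

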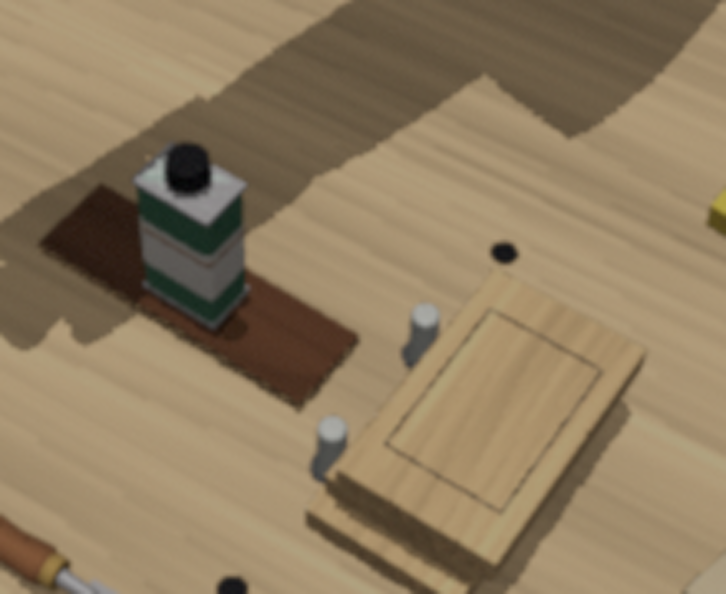

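View pics/wrist18.png

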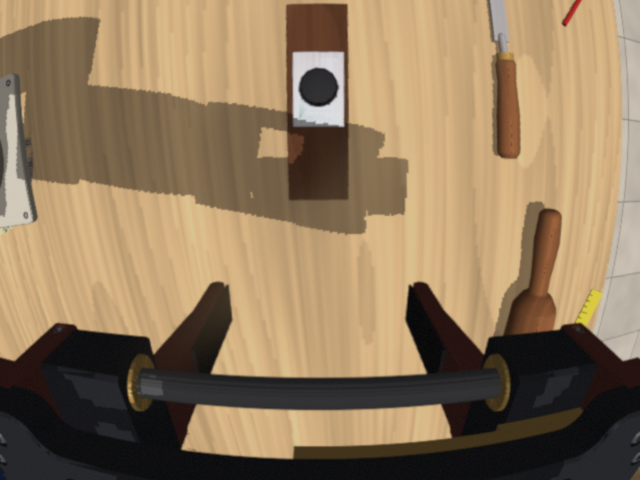

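The tin stands square on the board, centred across its width (tin u 293–345, board u 287–348). One numeric check, then I'll hand in.

Run:
```python
from h import *
import pickle
d=pickle.load(open("18.pkl","rb"))["wrist"]
t=fback(d,[(292,52),(344,52),(345,126),(293,126)],.112);b=fback(d,[(287,4),(347,4),(348,199),(289,199)],.012)
ax=np.array([.07,.9976,0]);ax/=np.linalg.norm(ax);v=t.mean(0)-b.mean(0)
print(t.mean(0).round(4),b.mean(0).round(4),"along",v@ax,"across",v@[ax[1],-ax[0],0])
x=t[0]+t[1]-t[2]-t[3];y=b[0]+b[1]-b[2]-b[3];print(np.degrees([np.arctan2(x[1],x[0]),np.arctan2(y[1],y[0])]))
workorder.finish_job()
```

```text
[ 0.5184 -0.0044  0.112 ] [ 0.5177 -0.0067  0.012 ] along 0.0023865158361852856 across 0.0005906603523633573
[86.62137887 86.29461719]
the job is handed in; nothing more can be done
```

I did the job in the order asked and handed it in at about 33 s on the robot's clock, against the 72 s limit.

1. **Tin stood up:** I turned it upright, set it on the bare bench and let go of it there.
2. **Board drawn out:** I gripped the board across its width and pulled it about 16 cm, clear of both the blanks and the dogs. The blanks stayed stacked on the bench behind the dogs.
3. **Tin set on the board:** I lowered it gently, with contact at about 10 N, and released it.

**Last checks:** In the wrist image the tin is upright, about 2 mm from the board's middle lengthwise, 0.6 mm off centre across its width, and within 0.5° of the board's direction. The board looks flat, and the gripper is clear of everything. The chisel and mallet look untouched. The gripper partly hid the brush in the last close crop, but the arm never went near it.

**Disagreement:** The side and scene cameras differ from the wrist camera by about 4 mm along y. I used the wrist camera because it matched the gripper's own position. No check failed.

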